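# Pack trophy plinths under the bench sign

## Robot

A 6-joint arm with a two-finger parallel gripper is mounted at the origin on the work surface. World frame = base frame: x ahead of the robot, y to its left, z up, the work surface at z = 0. Lengths are in m, angles in rad, forces in N, time in s.
With the tool pointing down it reaches from about 0.25 to 0.775 m from the base axis. Payload 4 kg.
Tool frame: the origin (TCP) lies at the very end of the fingers, on their centre line; the grasp point (between the pads) lies 19 mm behind it; x points along the fingers, y is the direction in which the jaws open and shut, and the axes are right-handed (so a half turn about x gives the same grasp; the last joint's range is limited). The gripper opens to 94 mm and grips with 3 to 60 N. Pads are 16 mm wide; open, the fingers measure 119 mm over their backs; the gripper's body (75 mm by 177 mm) begins 78 mm behind the grasp point.
Start: joints at [-1.245, 0.087, 1.371, -0, 1.684, -0.103], TCP at [0.229, -0.5, 0.206] pointing down, gripper open.
Joint ranges: [-3.1, 3.1], [-0.76, 2.03], [0.27, 2.55], [-1.08, 4.22], [0.17, 2.65], [-2.57, 2.57]. Speed limits (rad/s): [2.79, 2.79, 3.14, 3.14, 3.14, 3.14].

## Interface

Orientations are given as [roll, pitch, yaw] about the fixed x, y, z axes, in that order (R = Rz(yaw) Ry(pitch) Rx(roll)).
In Python, from bench import robot gives the robot as it stands.
- The arm moves only by the tool carry_out, never from a script. Its argument "targets" is a list of rows, each a list of 5 numbers: the closure, from 0 (fully open) to 1 (shut), then the shift along the tool's x, y, z in cm, then the turn about the tool's x in degrees. In form: [[fingers, tx, ty, tz, turn], ...]. A call has 1 to 20 rows; each row shifts and turns the commanded pose from where the row before left it, along the tool's axes as they then stand; what a row does not reach is not made up. A row lasts 1/10 s, in which the tool goes at most 50 mm and 8.59 degrees, less where a joint would pass 70% of its speed; a pose out of reach is approached as far as the arm can. A call is refused whole if a number of a shift passes 5 or a number of a turn 8.59, either way. A call with a gripper value outside its range is refused whole. The fingers move at their own pace and stop on an object; the grip force is fixed at half the most. Time passes only in rows, so rows that do not move let the fingers close. It gives the time, the measured TCP pose, the force and the opening at its end, in the units of the state.
- robot.get_obs(): the state, without advancing time (a new reading comes with each control period).
- robot.snapshot(name): name is "side" or "top" or "wrist"; returns a dict with "image" (384x512x3 uint8, red, green, blue), "camera_matrix" (3x3 intrinsics, pixels), "pose" (4x4, takes a point from camera to world coordinates). Camera axes: x right, y up, looking along -z (the intrinsics and any distortion apply to the point x, -y, -z); pixel columns grow to the right and rows downward; lengths in m; the calibration is good to about 2 mm. The wrist camera is an equidistant fisheye: a pixel r from the principal point sees the ray r / f radians off the axis. A picture is of the moment at which its call begins. There is no depth.
- robot.close_job(): hands the job in, once; it reports no verdict.
The state is a dict: "time": time; "joint_positions": joint angles; "qvel": joint speeds; "joint_torque": joint torques, N m; "tool_pos": TCP position; "ee_rot": TCP orientation; "wrist_force": force on the tool from outside, world axes, zero at the start; "wrist_torque": the same for the moment, N m; "width": finger opening in m.
Only numpy, scipy, OpenCV 4.12 (cv2) and the standard library are available. Lean on these libraries where they do the work, as an engineer would, in place of code of your own. Each camera call takes 0.05 s, during which the arm holds its last target. There are 200 camera calls.

## Task

First spin the two-sided bench sign half a turn on its post, so that its cup face (packing) looks squarely out over the front of its stand in place of the bar face, and let go. Then put every loose marble plinth on the bench onto the steel scoop tray, take the tray by its grip plate, tip them all off into the open carton, and set the empty tray back squarely in the middle of its wooden rest board, lying as it was. Only when the plinths are in the carton and the tray is home, spin the sign half a turn again so that its bar face looks squarely to the front, and leave the finished trophies standing throughout.

Things in the scene. Friction and masses are not known exactly. Their poses are not given: they have to be found in the camera images.
- plinth0: loose marble-look plinth (bare trophy base, no cup on it), about 50 g: lower block 64 x 42 x 14 mm (long side along its x), on it a narrower block 44 x 30 x 20 mm, so 34 mm tall; origin at the centre of its underside. Two to four plinths are present; an absent one reads None
- plinth1: loose marble-look plinth (bare trophy base, no cup on it), about 50 g: lower block 64 x 42 x 14 mm (long side along its x), on it a narrower block 44 x 30 x 20 mm, so 34 mm tall; origin at the centre of its underside. Two to four plinths are present; an absent one reads None
- plinth2: loose marble-look plinth (bare trophy base, no cup on it), about 50 g: lower block 64 x 42 x 14 mm (long side along its x), on it a narrower block 44 x 30 x 20 mm, so 34 mm tall; origin at the centre of its underside. Two to four plinths are present; an absent one reads None
- plinth3: loose marble-look plinth (bare trophy base, no cup on it), about 50 g: lower block 64 x 42 x 14 mm (long side along its x), on it a narrower block 44 x 30 x 20 mm, so 34 mm tall; origin at the centre of its underside. Two to four plinths are present; an absent one reads None
- tray: loose steel scoop tray, 0.25 kg; origin: centre of underside. 116 mm deep (x -60 to 56), 220 wide (y); slick floor 8 mm above the origin; 4 mm walls to 32 mm at the back (+x) and sides; the -x edge is an open lip: pieces slide off it when tipped past 13 to 18 degrees, 40 is ample. Black upright grip plate mid-back: x 56 to 66 mm, 60 mm wide (y), top 95 mm above the origin
- tray_grip (a point): centre of the top edge of the tray's grip plate: 61 mm along +x and 95 mm above the tray's origin, axes as the tray's
- rest: fixed dark wooden rest board, 150 (x) x 240 (y) x 6 mm; origin at the centre of its underside; the tray starts on it and belongs centred on it, tray x along board x (grip plate on the +x side)
- carton: fixed open cardboard carton, 290 (x) x 220 (y) x 90 mm tall, walls and floor 5 mm; origin at the centre of its underside; its folded-down outer flaps are only for show
- sign_stand: fixed stand of the sign: steel base 90 x 110 x 18 mm and post; origin at the centre of its underside; its front is -x
- sign_pivot (a point): point on the sign's vertical pivot axis at the middle of the board's top edge, 183 mm above the bench; axes as the stand's (it does not turn with the sign)
- sign (a joint): angle of the sign about its vertical pivot, rad, positive anticlockwise from above, -3.4 to 3.4, light friction (0.05 N m), stays where left. White board 140 wide x 95 high x 8 mm thick, centred on the pivot, 88 to 183 mm above the bench. At 0 it lies along the stand's y and its face with one bar looks to the stand's front (-x); at +3.14 or -3.14 the cup face does
- trophy0: finished trophy standing on the bench, a gold cup on a 50 mm square marble base, 108 mm tall, up to 68 mm wide over the handles; origin at the centre of its underside
- trophy1: finished trophy standing on the bench, a gold cup on a 50 mm square marble base, 128 mm tall, up to 68 mm wide over the handles; origin at the centre of its underside
- trophy2: finished trophy standing on the bench, a gold cup on a 50 mm square marble base, 118 mm tall, up to 68 mm wide over the handles; origin at the centre of its underside
Things that resemble listed ones, but are neither listed nor needed, are in the scene too. Leave any pink look-alike of the trophy0 alone. What is shaped like the plinth3 but black is not meant.

How it is judged:
By the outcome, as a careful person would: the job done as asked, in the order asked, and still so for the second after the job is handed in, with the robot touching nothing.
Of plinth0, plinth1, plinth2, plinth3 only 2 to 4 are there at a start; the rules pass over those that are not, and their reading is None.
At some moment in a run one of plinth0, plinth1, plinth2, plinth3 may be knocked a few centimetres aside while the robot is not near it.
It also fails if it takes over 210 s, if anything falls off the work surface, if the arm or the gripper's body presses on something with over 40 N, if the wrist force passes 120 N, or if a joint passes its speed limit or range.

## Working session

There is one attempt and no reset: what is moved stays moved. The work goes in short steps, Python scripts to look and compute and a tool call to move; the robot and the scene stay as the last step left them, time stands still between calls to the robot, and variables do not carry over. Pictures are saved under pics/ and viewed, about 12 in all and at most 16, crops included, and the job is handed in when it is done.

Besides the shell and the picture viewer there is one more tool, called after "Call:" as a command line: name --pt "numbers of a row" for each row, then --argument value for the rest. carry_out: Moves the arm, as the interface text tells. Its arguments: {"type":"object","properties":{"targets":{"type":"array","items":{"type":"array","items":{"type":"number"}}}},"required":["targets"]}

```bash
ls; mkdir -p pics; cat > h.py <<'E'
import numpy as np,cv2
from bench import robot
from scipy.spatial.transform import Rotation as R
def snap(cam,name,crop=None,scale=1):
    s=robot.snapshot(cam); im=s['image'][:,:,::-1].copy(); np.savez('pics/'+name+'.npz',K=s['camera_matrix'],T=s['pose'],im=im)
    return s
def show(name,crop,scale):
    im=np.load('pics/'+name+'.npz')['im']; u0,v0,u1,v1=crop
    c=cv2.resize(im[v0:v1,u0:u1],None,fx=scale,fy=scale,interpolation=cv2.INTER_CUBIC)
    return c
def ray(name,uv,fish=False):
    d=np.load('pics/'+name+'.npz');K,T=d['K'],d['T']
    x=(uv[0]-K[0,2])/K[0,0];y=(uv[1]-K[1,2])/K[1,1]
    if fish:
        r=np.hypot(x,y); k=np.sin(r)/max(r,1e-9); v=np.array([x*k,-y*k,-np.cos(r)])
    else: v=np.array([x,-y,-1.])
    return T[:3,3],T[:3,:3]@v
def atz(name,uv,z,fish=False):
    o,v=ray(name,uv,fish); return o+v*(z-o[2])/v[2]
def tri(rs):
    A=0;b=0
    for o,v in rs:
        v=v/np.linalg.norm(v);P=np.eye(3)-np.outer(v,v);A=A+P;b=b+P@o
    return np.linalg.solve(A,b)
E
python3 - <<'E'
from h import *
for c in('top','side'):
    s=snap(c,c+'0'); print(c,s['camera_matrix'],s['pose'])
    cv2.imwrite(f'pics/{c}0.png',show(c+'0',(0,0,512,384),1.56))
o=robot.get_obs();print(o)
E
```

```text
pics
top [[480.77279294   0.         252.94768094]
 [  0.         480.77279294 197.40446356]
 [  0.           0.           1.        ]] [[-0.02564315  0.98939154 -0.14299236  0.32063032]
 [-0.99964216 -0.02646827 -0.00387089 -0.0274252 ]
 [-0.00761459  0.14284193  0.98971622  1.62811464]
 [ 0.          0.          0.          1.        ]]
side [[347.22574602   0.         252.62157357]
 [  0.         347.22574602 192.68210477]
 [  0.           0.           1.        ]] [[-0.93077134  0.20618588 -0.30191405  0.25162134]
 [-0.36516199 -0.56478479  0.74005058  0.7398748 ]
 [-0.01792849  0.79906541  0.60097674  0.7291666 ]
 [ 0.          0.          0.          1.        ]]
{'time': 0.1, 'joint_positions': array([-1.24509880e+00,  8.78893803e-02,  1.37206884e+00,  4.34323293e-06,
        1.68357913e+00, -1.03109001e-01]), 'qvel': array([ 0.0003095 , -0.00300966, -0.00362411, -0.0016201 ,  0.00065734,
       -0.00164405]), 'joint_torque': array([ 2.11658749e-03, -3.41249621e+01, -3.03302801e+01,  7.19340867e-02,
        3.03840393e-02, -1.09975726e-04]), 'tool_pos': array([ 0.22852172, -0.4997545 ,  0.20443407]), 'ee_rot': array([-1.67612499,  1.56885162,  1.89427468]), 'wrist_force': array([-0.67812197, -0.73487359,  0.51898855]), 'wrist_torque': array([-0.00113577, -0.00511241,  0.03208336]), 'width': 0.09405556685139761}
```

View pics/top0.png

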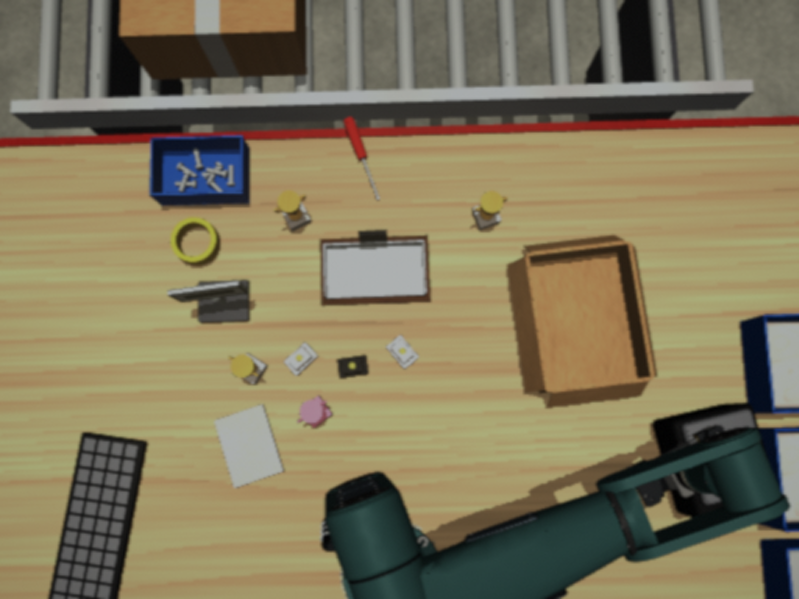

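View pics/side0.png

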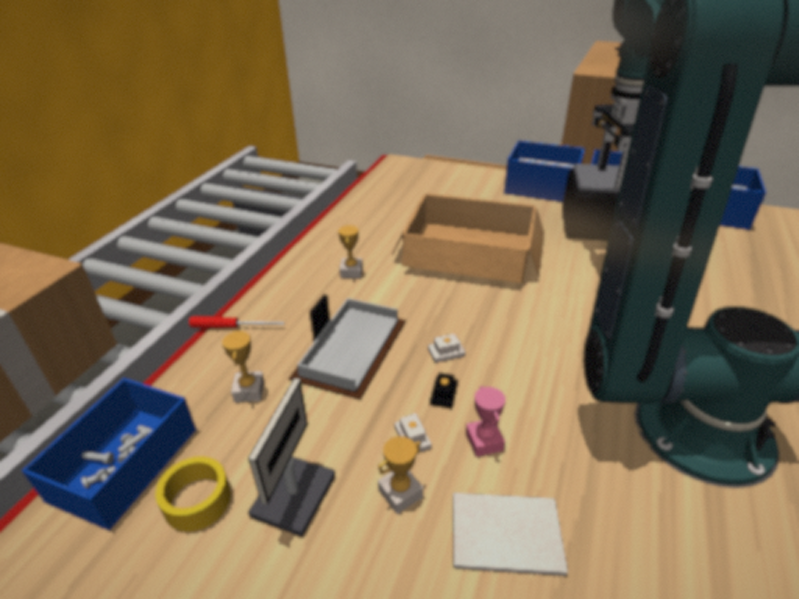

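```bash
python3 - <<'E'
from h import *
cv2.imwrite('pics/tc.png',show('top0',(100,120,300,270),4))
cv2.imwrite('pics/sc.png',show('side0',(150,180,350,330),4))
E
```

```text
(no output)
```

View pics/tc.png

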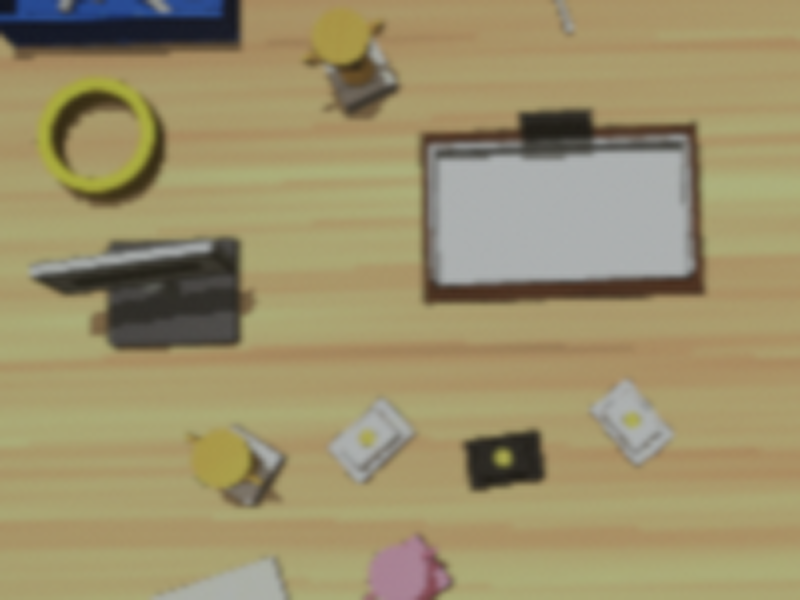

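View pics/sc.png

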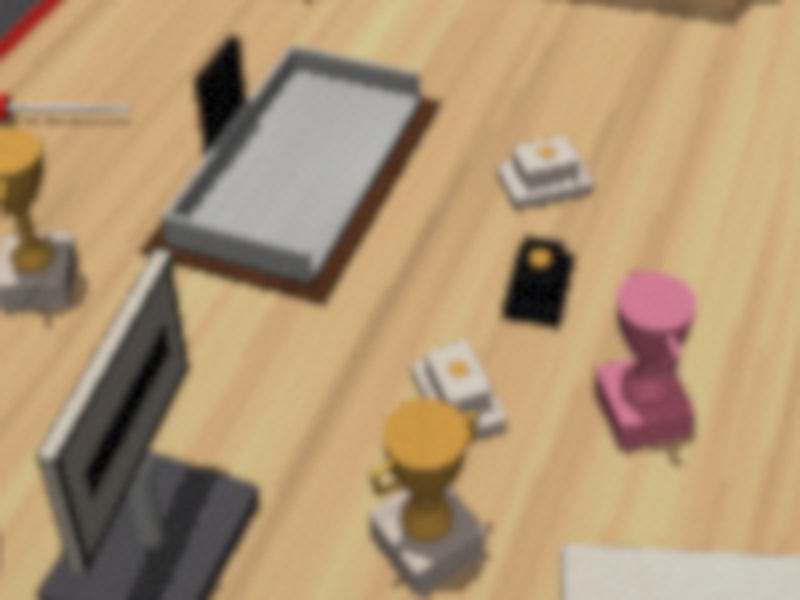

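```bash
python3 - <<'E'
from h import *
np.set_printoptions(precision=4,suppress=True)
T=lambda x,y:((x+.5)/4-.5+100,(y+.5)/4-.5+120)
S=lambda x,y:((x+.5)/4-.5+150,(y+.5)/4-.5+180)
F=lambda x,y:(x/1.5625,y/1.5625)
tt=lambda a,b:tri([ray('top0',T(*a)),ray('side0',S(*b))])
print('B',tt((368,438),(459,370)),'A',tt((632,420),(546,152)))
print('sign ends L',tt((31,270),(48,456)),'R',tt((212,246),(162,256)))
g=tt((520,113),(200,78)),tt((592,111),(236,40));print('grip',g)
def q(n,ps,z):
    p=np.array([atz('top0',T(*a),z)[:2] for a in ps]);print(n,p.mean(0),'edges',[(round(np.linalg.norm(d),4),round(np.degrees(np.arctan2(d[1],d[0])),1)) for d in np.roll(p,-1,0)-p])
q('Bbase',[(380,397),(414,435),(364,483),(329,444)],.014)
q('Abase',[(628,379),(673,436),(638,466),(589,411)],.014)
q('stand',[(108,243),(240,238),(240,343),(113,348)],.018)
q('rest',[(422,136),(695,124),(705,293),(427,302)],.006)
p=np.array([atz('top0',F(*a),.09)[:2] for a in [(525,248),(632,238),(655,377),(545,393)]]);print('carton',p,p.mean(0))
for n,a,z in(('t0',(358,88),.02),('tr near',(258,468),.02),('pink',(410,570),.05)):print(n,atz('top0',T(*a),z))
print('tr right',atz('top0',F(487,216),.02))
E
```

```text
B [0.4502 0.1855 0.0314] A [ 0.4594 -0.0344  0.0336]
sign ends L [0.5732 0.4223 0.1811] R [0.5891 0.2846 0.1789]
grip (array([0.7046, 0.0497, 0.101 ]), array([ 0.7059, -0.009 ,  0.0949]))
Bbase [0.4501 0.1847] edges [(np.float64(0.0434), np.float64(-139.2)), (np.float64(0.0577), np.float64(132.8)), (np.float64(0.0444), np.float64(41.1)), (np.float64(0.0579), np.float64(-48.3))]
Abase [ 0.4585 -0.0344] edges [(np.float64(0.0612), np.float64(-143.4)), (np.float64(0.0387), np.float64(129.0)), (np.float64(0.0619), np.float64(40.2)), (np.float64(0.0426), np.float64(-52.0))]
stand [0.5789 0.3501] edges [(np.float64(0.1126), np.float64(-89.3)), (np.float64(0.0902), np.float64(-179.9)), (np.float64(0.1075), np.float64(90.7)), (np.float64(0.0905), np.float64(3.4))]
rest [0.6411 0.0206] edges [(np.float64(0.2362), np.float64(-89.0)), (np.float64(0.148), np.float64(-178.5)), (np.float64(0.2374), np.float64(90.3)), (np.float64(0.1452), np.float64(1.0))]
carton [[ 0.6632 -0.2958]
 [ 0.6785 -0.5204]
 [ 0.3877 -0.5467]
 [ 0.3611 -0.3213]] [ 0.5226 -0.421 ]
t0 [0.7527 0.1934 0.02  ]
tr near [0.4284 0.2793 0.02  ]
pink [0.3402 0.1496 0.05  ]
tr right [ 0.753  -0.2282  0.02  ]
```

```bash
cat >> h.py <<'E'
def plan(x,y,z,jaw=None):
    """total shift in current tool axes (cm) and turn (deg) to bring jaw axis (tool y) to world angle jaw mod 180"""
    o=robot.get_obs(); M=R.from_euler('xyz',o['ee_rot']).as_matrix()
    d=M.T@(np.array([x,y,z])-o['tool_pos'])*100
    cur=np.degrees(np.arctan2(M[1,1],M[0,1])); zz=np.degrees(np.arctan2(M[1,2],M[0,2]))
    print('t',round(o['time'],2),'pos',o['tool_pos'].round(4),'jaw',round(cur,2),'z',round(zz,2),'tilt',np.degrees(np.arccos(-M[2,0])).round(2),'q',o['joint_positions'].round(2),'F',o['wrist_force'].round(1),'w',round(o['width'],4))
    print('shift cm',d.round(2))
    if jaw is not None:
        e=(jaw-cur+90)%180-90; print('turn deg',-e.round(2) if False else round(-e,2),'or',round(-e-np.sign(-e)*180,2))
E
python3 - <<'E'
from h import *
plan(.581,.352,.30,6.6)
E
```

```text
t 0.1 pos [ 0.2285 -0.4998  0.2044] jaw -65.43 z -155.43 tilt 0.11 q [-1.25  0.09  1.37  0.    1.68 -0.1 ] F [-0.7 -0.7  0.5] w 0.0941
shift cm [ -9.42 -62.83 -67.47]
turn deg -72.03 or 107.97
```

Call:
carry_out --pt "0 -4 0 0 0" --pt "0 -4 0 0 0" --pt "0 -1.4 -2 -2 0" --pt "0 0 -3.3 -3.5 0" --pt "0 0 -3.3 -3.5 0" --pt "0 0 -3.3 -3.5 0" --pt "0 0 -3.3 -3.5 0" --pt "0 0 -3.3 -3.5 0" --pt "0 0 -3.3 -3.5 0" --pt "0 0 -3.3 -3.5 0" --pt "0 0 -3.3 -3.5 0" --pt "0 0 -3.3 -3.5 0" --pt "0 0 -3.3 -3.5 0" --pt "0 0 -3.3 -3.5 0" --pt "0 0 -3.3 -3.5 0" --pt "0 0 -3.3 -3.5 0" --pt "0 0 -3.3 -3.5 0" --pt "0 0 -3.3 -3.5 0" --pt "0 0 -3.3 -3.5 0" --pt "0 0 0 0 0"

```text
time: 2.1
tool_pos: [0.5288, 0.244, 0.2955]
ee_rot: [-0.414, 1.565, -3.121]
wrist_force: [-0.2, -1.1, -0.8]
width: 0.0935
```

Call:
carry_out --pt "0 0 0 0 -8" --pt "0 0 0 0 -8" --pt "0 0 0 0 -8" --pt "0 0 0 0 -8" --pt "0 0 0 0 -8" --pt "0 0 0 0 -8" --pt "0 0 0 0 -8" --pt "0 0 0 0 -8" --pt "0 0 0 0 -8" --pt "0 0 0 0 0"

```text
time: 3.1
tool_pos: [0.528, 0.2383, 0.2993]
ee_rot: [-0.841, 1.57, -2.298]
wrist_force: [-0.8, 0.0, -0.2]
width: 0.094
```

```bash
python3 - <<'E'
from h import *
plan(.581,.352,.30,6.6)
E
```

```text
t 3.1 pos [0.528  0.2383 0.2993] jaw 6.5 z -83.5 tilt 0.05 q [ 0.33  0.16  1.11 -0.    1.88  0.21] F [-0.8  0.  -0.2] w 0.094
shift cm [ -0.08   6.55 -10.7 ]
turn deg -0.1 or 179.9
```

Call:
carry_out --pt "0 0 2.2 -3.5 0" --pt "0 0 2.2 -3.6 0" --pt "0 0 2.1 -3.6 0" --pt "0 0 0 0 0" --pt "0 0 0 0 0"

```text
time: 3.6
tool_pos: [0.5806, 0.353, 0.2976]
ee_rot: [-1.021, 1.567, -2.478]
wrist_force: [0.8, -0.1, 0.1]
width: 0.094
```

```bash
python3 - <<'E'
from h import *
plan(.581,.352,.30,6.6)
s=snap('wrist','w1'); print(s['camera_matrix'],s['pose'].round(3)); snap('top','top1')
a=show('w1',(0,0,512,384),1.5);b=show('top1',(250,180,512,384),1);print(a.shape)
a[-204:,-262:]=b if False else a[-204:,-262:]
cv2.imwrite('pics/w1.png',a)
E
```

```text
t 3.6 pos [0.5806 0.353  0.2976] jaw 6.48 z -83.52 tilt 0.2 q [ 0.46  0.4   0.81 -0.    1.93  0.35] F [ 0.8 -0.1  0.1] w 0.094
shift cm [-0.24  0.03  0.1 ]
turn deg -0.12 or 179.88
[[297.31863964   0.         253.48318869]
 [  0.         297.31863964 190.71624695]
 [  0.           0.           1.        ]] [[ 0.994 -0.11  -0.029  0.573]
 [ 0.114  0.958  0.265  0.43 ]
 [-0.001 -0.266  0.964  0.476]
 [ 0.     0.     0.     1.   ]]
(576, 768, 3)
```

View pics/w1.png

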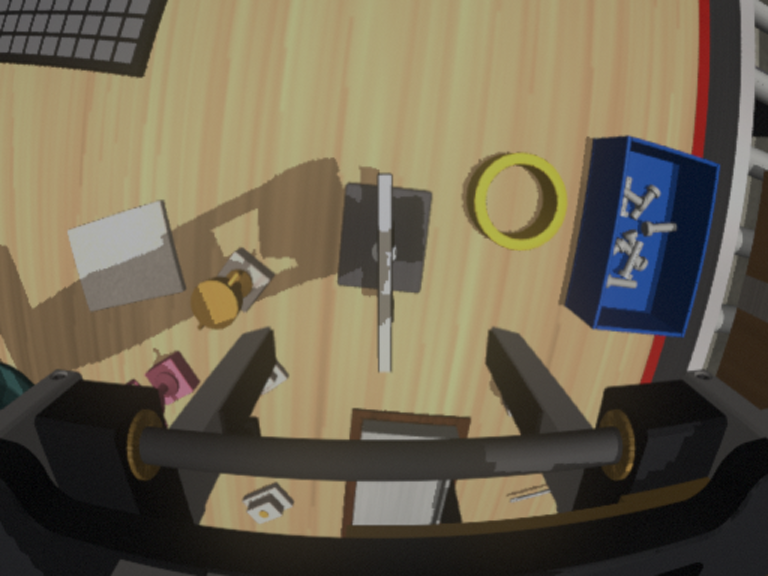

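```bash
python3 - <<'E'
from h import *
W=lambda x,y,z:atz('w1',((x+.5)/1.5-.5,(y+.5)/1.5-.5),z,True)
a,b=W(385,174,.183),W(385,372,.183);print(a,b,(a+b)/2,np.degrees(np.arctan2(*(a-b)[[1,0]])),np.linalg.norm(a-b))
p=np.array([W(*c,.018)[:2] for c in[(346,184),(432,190),(420,292),(338,284)]])
print(p.mean(0),[(round(np.linalg.norm(d),4),round(np.degrees(np.arctan2(d[1],d[0])),1)) for d in np.roll(p,-1,0)-p])
E
```

```text
[0.57570886 0.42521992 0.183     ] [0.59200199 0.28581948 0.183     ] [0.58385542 0.3555197  0.183     ] 96.66648903391318 0.14034938270456554
[0.58409157 0.35624399] [(np.float64(0.0881), np.float64(2.7)), (np.float64(0.1091), np.float64(-89.0)), (np.float64(0.0881), np.float64(-179.2)), (np.float64(0.1062), np.float64(91.0))]
```

Call:
carry_out --pt "0 0 0.3 -0.2 0" --pt "0 3 0 0 0" --pt "0 4 0 0 0" --pt "0 4 0 0 0" --pt "0 2.5 0 0 0" --pt "0 1 0 0 0" --pt "1 0 0 0 0" --pt "1 0 0 0 0" --pt "1 0 0 0 0" --pt "1 0 0 0 0" --pt "1 0 0 0 0" --pt "1 0 0 0 0" --pt "1 0 0 0 0" --pt "1 0 0 0 0" --pt "1 0 0 0 0"

```text
time: 5.2
tool_pos: [0.5834, 0.3554, 0.1543]
ee_rot: [-0.859, 1.571, -2.315]
wrist_force: [0.8, 0.7, -0.5]
width: 0.0251
```

```bash
python3 - <<'E'
from h import *
plan(.584,.3555,.153,6.6)
E
```

```text
t 5.2 pos [0.5834 0.3554 0.1543] jaw 6.57 z -83.43 tilt 0.02 q [ 0.46  0.4   1.09 -0.    1.65  0.35] F [ 0.8  0.7 -0.5] w 0.0251
shift cm [ 0.13  0.06 -0.  ]
turn deg -0.03 or 179.97
```

Call:
carry_out --pt "1 0 0 0 0" --pt "1 0 0 0 0" --pt "1 0 0 0 0" --pt "1 0 0 0 0" --pt "1 0 0 0 0" --pt "1 0 0 0 -2" --pt "1 0 0 0 -4" --pt "1 0 0 0 -6" --pt "1 0 0 0 -8" --pt "1 0 0 0 -8" --pt "1 0 0 0 -8" --pt "1 0 0 0 -8" --pt "1 0 0 0 -8" --pt "1 0 0 0 -8" --pt "1 0 0 0 -8" --pt "1 0 0 0 -8" --pt "1 0 0 0 -8" --pt "1 0 0 0 -8" --pt "1 0 0 0 -8" --pt "1 0 0 0 -8"

```text
time: 7.2
tool_pos: [0.5824, 0.3548, 0.1543]
ee_rot: [-2.997, 1.568, -2.563]
wrist_force: [-5.1, -2.5, 0.8]
width: 0.0079
```

Call:
carry_out --pt "1 0 0 0 -8" --pt "1 0 0 0 -8" --pt "1 0 0 0 -8" --pt "1 0 0 0 -8" --pt "1 0 0 0 -8" --pt "1 0 0 0 -6" --pt "1 0 0 0 -4" --pt "1 0 0 0 -2" --pt "1 0 0 0 0" --pt "1 0 0 0 0"

```text
time: 8.2
tool_pos: [0.5827, 0.3546, 0.1544]
ee_rot: [2.56, 1.568, -2.388]
wrist_force: [-4.1, -3.3, 1.1]
width: 0.0078
```

```bash
python3 - <<'E'
from h import *
plan(.584,.3555,.153,-18.8)
E
```

```text
t 8.2 pos [0.5827 0.3546 0.1544] jaw 166.53 z 76.53 tilt 0.14 q [ 0.46  0.4   1.09 -0.    1.65 -2.44] F [-4.1 -3.3  1.1] w 0.0078
shift cm [ 0.14 -0.11  0.12]
turn deg 5.33 or -174.67
```

Call:
carry_out --pt "0 0 0 0 0" --pt "0 0 0 0 0" --pt "0 0 0 0 0" --pt "0 0 0 0 0" --pt "0 0 0 0 0" --pt "0 -3 0 0 0" --pt "0 -3 0 0 0" --pt "0 0 0 0 8.5" --pt "0 0 0 0 8.5" --pt "0 0 0 0 8.5" --pt "0 0 0 0 8.5" --pt "0 0 0 0 8.5" --pt "0 0 0 0 8.5" --pt "0 0 0 0 8.5" --pt "0 0 0 0 8.5" --pt "0 0 0 0 8.5" --pt "0 0 0 0 8.5" --pt "0 0 0 0 8.5" --pt "0 0 0 0 8.5" --pt "0 0 0 0 8.5"

```text
time: 10.2
tool_pos: [0.5835, 0.3554, 0.2144]
ee_rot: [0.555, 1.571, -0.044]
wrist_force: [-1.3, 0.2, -0.0]
width: 0.094
```

Call:
carry_out --pt "0 0 0 0 8.5" --pt "0 0 0 0 8.5" --pt "0 0 0 0 8.5" --pt "0 0 0 0 8.5" --pt "0 0 0 0 8.5" --pt "0 0 0 0 8.5" --pt "0 0 0 0 8.5" --pt "0 0 0 0 1.5" --pt "0 0 0 0 0"

```text
time: 11.1
tool_pos: [0.5834, 0.3554, 0.2144]
ee_rot: [1.316, 1.571, -0.338]
wrist_force: [-0.0, -0.2, -0.8]
width: 0.0939
```

```bash
python3 - <<'E'
from h import *
plan(.584,.3555,.153,-13.4)
E
```

```text
t 11.1 pos [0.5834 0.3554 0.2144] jaw -4.8 z -94.8 tilt 0.01 q [ 0.46  0.39  0.99 -0.    1.76  0.55] F [-0.  -0.2 -0.8] w 0.0939
shift cm [ 6.14  0.05 -0.01]
turn deg 8.6 or -171.4
```

Call:
carry_out --pt "0 0 0 0 8.5" --pt "0 3 0 0 0" --pt "0 3 0 0 0" --pt "0 0 0 0 0" --pt "1 0 0 0 0" --pt "1 0 0 0 0" --pt "1 0 0 0 0" --pt "1 0 0 0 0" --pt "1 0 0 0 0" --pt "1 0 0 0 0" --pt "1 0 0 0 0" --pt "1 0 0 0 0" --pt "1 0 0 0 0" --pt "1 0 0 0 0" --pt "1 0 0 0 0" --pt "1 0 0 0 0" --pt "1 0 0 0 -3" --pt "1 0 0 0 -4" --pt "1 0 0 0 -4" --pt "1 0 0 0 -3.5"

```text
time: 13.1
tool_pos: [0.5828, 0.3555, 0.1544]
ee_rot: [-1.475, 1.569, -3.025]
wrist_force: [-1.7, -0.9, 0.2]
width: 0.0083
```

Call:
carry_out --pt "1 0 0 0 0" --pt "1 0 0 0 0" --pt "1 0 0 0 0"

```text
time: 13.4
tool_pos: [0.5828, 0.3555, 0.1544]
ee_rot: [-1.462, 1.569, -3.014]
wrist_force: [-3.1, 0.1, 0.3]
width: 0.0075
```

```bash
python3 - <<'E'
from h import *
plan(.584,.3555,.153,1.2)
E
```

```text
t 13.4 pos [0.5828 0.3555 0.1544] jaw 1.04 z -88.96 tilt 0.08 q [0.46 0.4  1.09 0.   1.65 0.45] F [-3.1  0.1  0.3] w 0.0075
shift cm [0.14 0.12 0.  ]
turn deg -0.16 or 179.84
```

Call:
carry_out --pt "0 0 0 0 0" --pt "0 0 0 0 0" --pt "0 0 0 0 0" --pt "0 0 0 0 0" --pt "0 0 0 0 0" --pt "0 -3 0 0 0" --pt "0 -4 0 0 0" --pt "0 -4 0 0 0" --pt "0 0 0 0 -8" --pt "0 0 0 0 -8" --pt "0 0 0 0 -8" --pt "0 0 0 0 -8" --pt "0 0 0 0 -8" --pt "0 0 0 0 0" --pt "0 0 0 0 0"

```text
time: 14.9
tool_pos: [0.5835, 0.3553, 0.2644]
ee_rot: [0.334, 1.571, -0.523]
wrist_force: [-0.4, 0.3, -0.2]
width: 0.0943
```

```bash
python3 - <<'E'
from h import *
plan(.45,.185,.2,41)
snap('top','top2'); snap('side','side2'); snap('wrist','w2')
a=show('top2',(50,100,450,384),1.0); b=show('side2',(100,120,500,384),1.0)
w=cv2.resize(show('w2',(0,0,512,384),1),(398,298)); w2=show('w2',(180,90,330,270),2)
c=np.zeros((600,800,3),np.uint8); c[:284,:400]=a; c[:264,400:]=b; c[300:598,:398]=w; c[290:600,400:700]=w2[:310,:300]
cv2.imwrite('pics/c2.png',c)
E
```

```text
t 14.9 pos [0.5835 0.3553 0.2644] jaw 40.89 z -49.11 tilt 0.01 q [ 0.46  0.4   0.88 -0.    1.86 -0.25] F [-0.4  0.3 -0.2] w 0.0943
shift cm [  6.44 -21.24   4.13]
turn deg -0.11 or 179.89
```

View pics/c2.png

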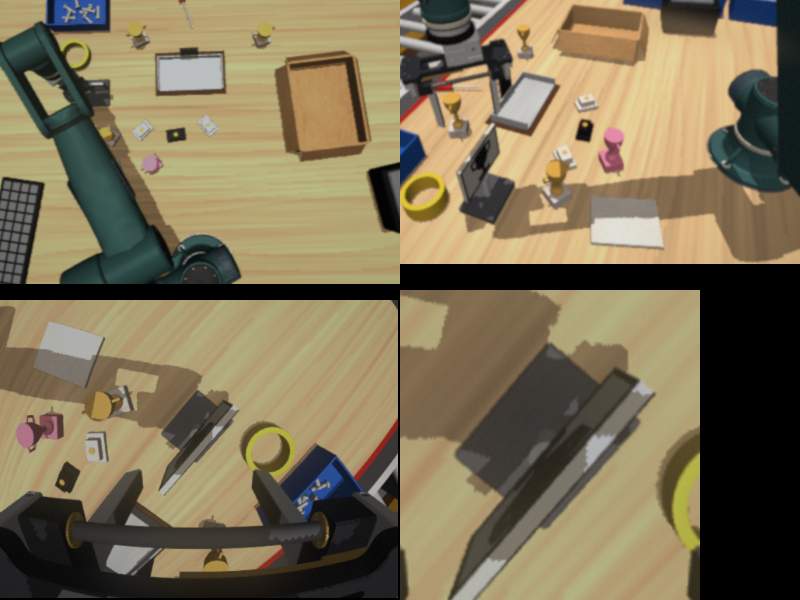

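Call:
carry_out --pt "0 0 -4 0.8 0" --pt "0 0 -4 0.8 0" --pt "0 0 -4 0.8 0" --pt "0 0 -4 0.8 0" --pt "0 0 -3.5 0.6 0" --pt "0 0 -1.8 0.4 0" --pt "0 0 0 0 0" --pt "0 0 0 0 0"

```text
time: 15.85
tool_pos: [0.4507, 0.184, 0.2649]
ee_rot: [1.315, 1.569, 0.46]
wrist_force: [0.6, -0.3, -0.1]
width: 0.0944
```

```bash
python3 - <<'E'
from h import *
plan(.45,.185,.018,41)
T=lambda x,y:((x+.5)/4-.5+100,(y+.5)/4-.5+120)
for z in(.108,.118,.128):print(atz('top0',T(222,460),z))
snap('wrist','w3');cv2.imwrite('pics/w3.png',show('w3',(130,60,390,250),3))
E
```

```text
t 15.85 pos [0.4507 0.184  0.2649] jaw 41.01 z -48.99 tilt 0.09 q [ 0.27 -0.06  1.4   0.    1.8  -0.44] F [ 0.6 -0.3 -0.1] w 0.0944
shift cm [ 2.469e+01 -2.000e-02 -1.300e-01]
turn deg 0.01 or -179.99
[0.42957483 0.29100709 0.108     ]
[0.42885814 0.2889123  0.118     ]
[0.42814146 0.28681751 0.128     ]
```

View pics/w3.png

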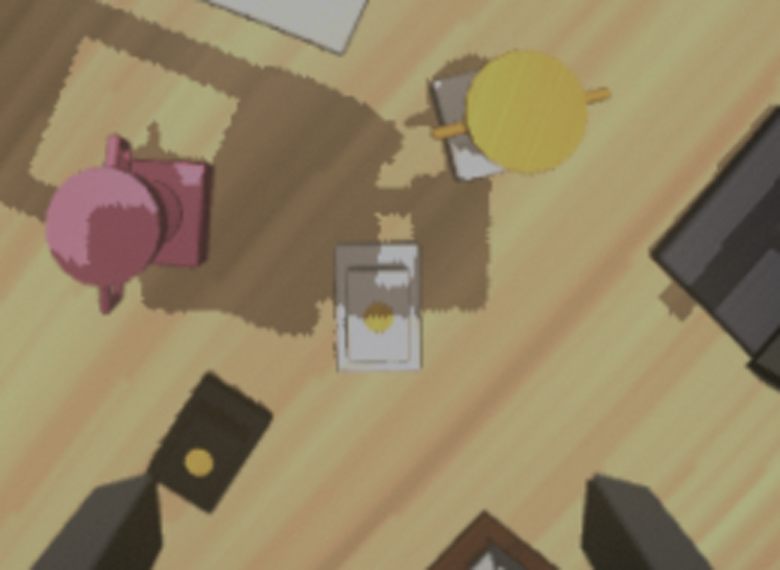

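```bash
cat >> h.py <<'E'
def C(name,x,y,z,u0,v0,s): return atz(name,((x+.5)/s-.5+u0,(y+.5)/s-.5+v0),z,True)
E
python3 - <<'E'
from h import *
f=lambda x,y,z:C('w3',x,y,z,130,60,3)
print(f(378,317,.034))
p=np.array([f(*c,.014)[:2] for c in[(335,244),(418,244),(421,370),(337,371)]])
print(p.mean(0),[(round(np.linalg.norm(d),4),round(np.degrees(np.arctan2(d[1],d[0])),1)) for d in np.roll(p,-1,0)-p])
plan(*p.mean(0),.018,41)
E
```

```text
[0.45313877 0.18766355 0.034     ]
[0.4526992  0.18830767] [(np.float64(0.04), np.float64(41.1)), (np.float64(0.0626), np.float64(-47.0)), (np.float64(0.0417), np.float64(-138.3)), (np.float64(0.0631), np.float64(131.5))]
t 15.9 pos [0.4509 0.1843 0.2645] jaw 41.05 z -48.95 tilt 0.04 q [ 0.27 -0.06  1.4   0.    1.8  -0.45] F [-0.2 -0.5 -0.2] w 0.0941
shift cm [24.65  0.38 -0.19]
turn deg 0.05 or -179.95
```

Call:
carry_out --pt "0 0 0.3 -0.2 -0.8" --pt "0 4 0 0 0" --pt "0 4 0 0 0" --pt "0 4 0 0 0" --pt "0 4 0 0 0" --pt "0 4 0 0 0" --pt "0 3 0 0 0" --pt "0 1.4 0 0 0" --pt "0 0 0 0 0" --pt "1 0 0 0 0" --pt "1 0 0 0 0" --pt "1 0 0 0 0" --pt "1 0 0 0 0" --pt "1 0 0 0 0" --pt "1 0 0 0 0" --pt "1 0 0 0 0" --pt "1 0 0 0 0" --pt "1 0 0 0 0" --pt "1 0 0 0 0" --pt "1 0 0 0 0"

```text
time: 17.9
tool_pos: [0.4514, 0.1872, 0.0204]
ee_rot: [-0.384, 1.571, -1.224]
wrist_force: [0.3, 0.6, -0.2]
width: 0.0296
```

```bash
python3 - <<'E'
from h import *
plan(.653,.0705,.20,91)
E
```

```text
t 17.9 pos [0.4514 0.1872 0.0204] jaw 41.87 z -48.13 tilt 0.01 q [ 0.28  0.07  1.77 -0.    1.3  -0.45] F [ 0.3  0.6 -0.2] w 0.0296
shift cm [-17.95   7.22  22.15]
turn deg -49.13 or 130.87
```

Call:
carry_out --pt "1 -3 0 0 0" --pt "1 -4 0 0 0" --pt "1 -4 0 0 0" --pt "1 -4 0 0 0" --pt "1 -3 1 3 0" --pt "1 0 1.3 4 0" --pt "1 0 1.3 4 0" --pt "1 0 1.3 4 0" --pt "1 0 1.3 4 0" --pt "1 0 1 3.2 0" --pt "1 0 0 0 -8" --pt "1 0 0 0 -8" --pt "1 0 0 0 -8" --pt "1 0 0 0 -8" --pt "1 0 0 0 -8" --pt "1 0 0 0 -8" --pt "1 0 0 0 -1.1" --pt "1 0 0 0 0" --pt "1 0 0 0 0"

```text
time: 19.8
tool_pos: [0.6531, 0.07, 0.2003]
ee_rot: [-2.983, 1.57, -2.968]
wrist_force: [0.5, 0.7, -0.8]
width: 0.0299
```

```bash
python3 - <<'E'
from h import *
plan(.653,.0705,.035,91)
snap('wrist','w4');cv2.imwrite('pics/w4.png',show('w4',(80,40,430,300),2.2))
E
```

```text
t 19.8 pos [0.6531 0.07   0.2003] jaw 90.86 z 0.86 tilt 0.02 q [ 0.02  0.33  1.09 -0.    1.72 -1.57] F [ 0.5  0.7 -0.8] w 0.0299
shift cm [16.53  0.05 -0.  ]
turn deg -0.14 or 179.86
```

View pics/w4.png

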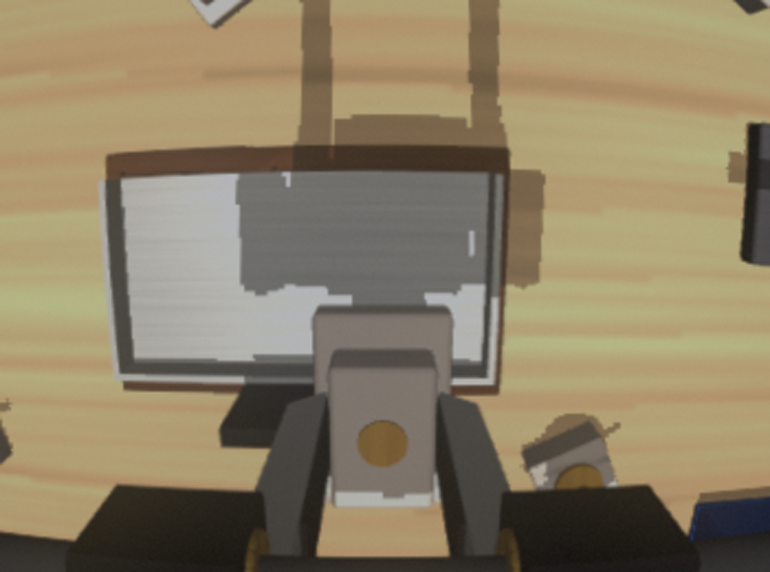

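```bash
python3 - <<'E'
from h import *
f=lambda x,y,z:C('w4',x,y,z,80,40,2.2)
a,b=f(107,156,.006),f(509,149,.006);print('rest front',a,b,(a+b)/2,np.degrees(np.arctan2(a[1]-b[1],a[0]-b[0])))
a,b=f(122,179,.014),f(488,172,.014);print('floor lip',a,b,(a+b)/2)
a,b=f(134,357,.014),f(486,362,.014);print('floor back',a,b,(a+b)/2)
a,b=f(119,380,.038),f(496,384,.038);print('top back outer',a,b,(a+b)/2)
E
```

```text
rest front [ 0.57255071 -0.09524441  0.006     ] [0.56980431 0.14112252 0.006     ] [0.57117751 0.02293905 0.006     ] -89.33429557869272
floor lip [ 0.58669272 -0.08228139  0.014     ] [0.58344682 0.12808147 0.014     ] [0.58506977 0.02290004 0.014     ]
floor back [ 0.69502268 -0.08153132  0.014     ] [0.6940683  0.13225595 0.014     ] [0.69454549 0.02536232 0.014     ]
top back outer [ 0.70162156 -0.08277774  0.038     ] [0.6991947  0.13463252 0.038     ] [0.70040813 0.02592739 0.038     ]
```

Call:
carry_out --pt "1 0 0.3 0.4 0" --pt "1 4 0 0 0" --pt "1 4 0 0 0" --pt "1 4 0 0 0" --pt "1 2.5 0 0 0" --pt "1 1 0 0 0" --pt "1 0.7 0 0 0" --pt "1 0.3 0 0 0" --pt "1 0 0 0 0" --pt "0.5 0 0 0 0" --pt "0.5 0 0 0 0" --pt "0.5 0 0 0 0" --pt "0.5 0 0 0 0" --pt "0.5 0 0 0 0" --pt "0.5 -3 0 0 0" --pt "0.5 -4 0 0 0" --pt "0.5 -4 0 0 0" --pt "0.5 -4 0 0 0" --pt "0 0 0 0 0"

```text
time: 21.75
tool_pos: [0.6604, 0.0732, 0.1944]
ee_rot: [0.003, 1.556, 0.02]
wrist_force: [0.7, 1.1, 0.9]
width: 0.0521
```

```bash
python3 - <<'E'
from h import *
plan(.459,-.0344,.185,-51)
E
```

```text
t 21.75 pos [0.6604 0.0732 0.1944] jaw 90.97 z 0.97 tilt 0.84 q [ 0.03  0.34  1.1  -0.    1.69 -1.56] F [0.7 1.1 0.9] w 0.0521
shift cm [  0.64 -10.41 -20.33]
turn deg -38.03 or 141.97
```

Call:
carry_out --pt "0 0 -2.2 -4.2 0" --pt "0 0 -2.2 -4.2 0" --pt "0 0 -2.2 -4.2 0" --pt "0 0 -2.2 -4.2 0" --pt "0 0 -1.6 -3.5 0" --pt "0 0 0 0 -8" --pt "0 0 0 0 -8" --pt "0 0 0 0 -8" --pt "0 0 0 0 -8" --pt "0 0 0 0 -6.5" --pt "0 0 0 0 0" --pt "0 0 0 0 0"

```text
time: 22.95
tool_pos: [0.4556, -0.0343, 0.1849]
ee_rot: [2.339, 1.57, 3.025]
wrist_force: [0.3, -0.1, 0.9]
width: 0.0941
```

```bash
python3 - <<'E'
from h import *
plan(.459,-.0344,.0204,-50)
snap('wrist','w5');cv2.imwrite('pics/w5.png',show('w5',(120,40,420,250),2.6))
E
```

```text
t 22.95 pos [ 0.4556 -0.0343  0.1849] jaw 129.33 z 39.33 tilt 0.05 q [-0.2  -0.12  1.61 -0.    1.65 -2.46] F [ 0.3 -0.1  0.9] w 0.0941
shift cm [16.45 -0.24  0.27]
turn deg -0.67 or 179.33
```

View pics/w5.png

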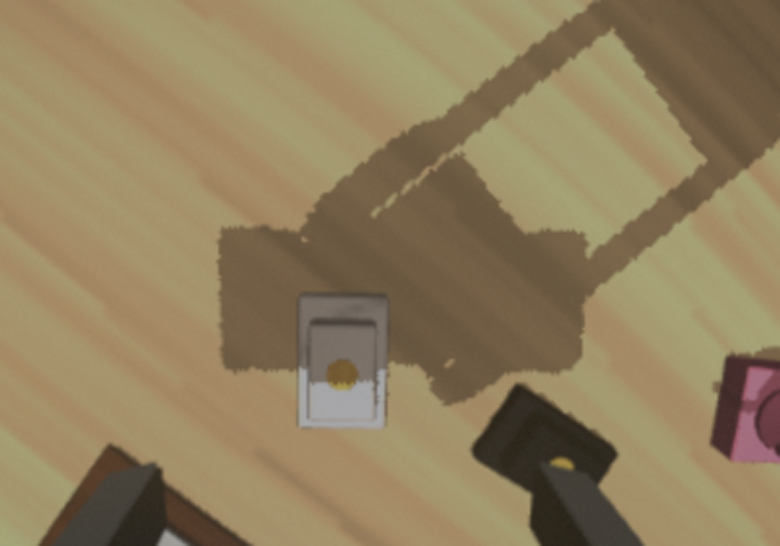

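```bash
python3 - <<'E'
from h import *
f=lambda x,y,z:C('w5',x,y,z,120,40,2.6)
p=np.array([f(*c,.014)[:2] for c in[(300,294),(387,294),(386,428),(298,427)]])
print(f(342,374,.034),p.mean(0),[(round(np.linalg.norm(d),4),round(np.degrees(np.arctan2(d[1],d[0])),1)) for d in np.roll(p,-1,0)-p])
plan(*p.mean(0),.0204,-50)
M=R.from_euler('xyz',robot.get_obs()['ee_rot']).as_matrix()
for c in[(473,454),(520,384),(616,456)]: print('black in tool rel',(M.T@(f(*c,.012)-np.r_[p.mean(0),.012]))[1:])
E
```

```text
[ 0.4614569  -0.03283392  0.034     ] [ 0.46077578 -0.03317647] [(np.float64(0.0396), np.float64(129.4)), (np.float64(0.0639), np.float64(39.6)), (np.float64(0.0418), np.float64(-51.3)), (np.float64(0.0635), np.float64(-142.3))]
t 23.0 pos [ 0.4557 -0.0343  0.185 ] jaw 129.35 z 39.35 tilt 0.04 q [-0.2  -0.12  1.61 -0.    1.65 -2.46] F [-0.4 -0.6  0.8] w 0.0941
shift cm [16.46 -0.25  0.48]
turn deg -0.65 or 179.35
black in tool rel [0.06329731 0.04616365]
black in tool rel [0.08453512 0.0109191 ]
black in tool rel [0.13740606 0.04823781]
```

Call:
carry_out --pt "0 0 -0.2 0.5 0" --pt "0 4 0 0 0" --pt "0 4 0 0 0" --pt "0 4 0 0 0" --pt "0 3 0 0 0" --pt "0 1.5 0 0 0" --pt "0 0 0 0 0" --pt "1 0 0 0 0" --pt "1 0 0 0 0" --pt "1 0 0 0 0" --pt "1 0 0 0 0" --pt "1 0 0 0 0" --pt "1 0 0 0 0" --pt "1 0 0 0 0" --pt "1 0 0 0 0" --pt "1 0 0 0 0" --pt "1 0 0 0 0" --pt "1 0 0 0 0"

```text
time: 24.8
tool_pos: [0.461, -0.0328, 0.0205]
ee_rot: [-2.418, 1.571, -1.729]
wrist_force: [0.0, 0.2, 0.3]
width: 0.0297
```

```bash
python3 - <<'E'
from h import *
plan(.657,-.0265,.19,91)
E
```

```text
t 24.8 pos [ 0.461  -0.0328  0.0205] jaw 129.47 z 39.47 tilt 0.01 q [-0.19  0.01  1.83 -0.    1.3  -2.45] F [0.  0.2 0.3] w 0.0297
shift cm [-16.96 -11.98  15.53]
turn deg 38.47 or -141.53
```

Call:
carry_out --pt "1 -3 0 0 0" --pt "1 -4 0 0 0" --pt "1 -4 0 0 0" --pt "1 -4 0 0 0" --pt "1 -2 -2 2.5 0" --pt "1 0 -2.5 3.3 0" --pt "1 0 -2.5 3.3 0" --pt "1 0 -2.5 3.3 0" --pt "1 0 -2.5 3.1 0" --pt "1 0 0 0 8" --pt "1 0 0 0 8" --pt "1 0 0 0 8" --pt "1 0 0 0 8" --pt "1 0 0 0 6.5" --pt "1 0 0 0 0" --pt "1 0 0 0 0"

```text
time: 26.4
tool_pos: [0.6568, -0.0268, 0.19]
ee_rot: [-3.13, 1.57, -3.11]
wrist_force: [-0.6, -0.5, -1.0]
width: 0.0299
```

```bash
python3 - <<'E'
from h import *
plan(.657,-.0265,.035,91)
E
```

```text
t 26.4 pos [ 0.6568 -0.0268  0.19  ] jaw 91.1 z 1.1 tilt 0.04 q [-0.13  0.33  1.11 -0.    1.7  -1.72] F [-0.6 -0.5 -1. ] w 0.0299
shift cm [15.5   0.03  0.03]
turn deg 0.1 or -179.9
```

Call:
carry_out --pt "1 4 0 0 0" --pt "1 4 0 0 0" --pt "1 4 0 0 0" --pt "1 2 0 0 0" --pt "1 1 0 0 0" --pt "1 0.4 0 0 0" --pt "1 0 0 0 0" --pt "0.5 0 0 0 0" --pt "0.5 0 0 0 0" --pt "0.5 0 0 0 0" --pt "0.5 0 0 0 0" --pt "0.5 0 0 0 0" --pt "0.5 -3 0 0 0" --pt "0.5 -4 0 0 0" --pt "0.5 -4 0 0 0" --pt "0.5 -4 0 0 0" --pt "0 0 2.5 -2.5 0" --pt "0 0 2.5 -2.5 0" --pt "0 0 0 0 0" --pt "0 0 0 0 0"

```text
time: 28.4
tool_pos: [0.606, 0.0226, 0.1868]
ee_rot: [-0.631, 1.57, -0.613]
wrist_force: [0.0, 0.0, -0.4]
width: 0.0756
```

```bash
python3 - <<'E'
from h import *
plan(.706,.0245,.2,91)
snap('wrist','w6');cv2.imwrite('pics/w6.png',show('w6',(80,60,430,290),2.2))
E
```

```text
t 28.4 pos [0.606  0.0226 0.1868] jaw 91.03 z 1.03 tilt 0.06 q [-0.06  0.22  1.26 -0.    1.66 -1.64] F [ 0.   0.  -0.4] w 0.0756
shift cm [-1.31  0.01 10.  ]
turn deg 0.03 or -179.97
```

View pics/w6.png

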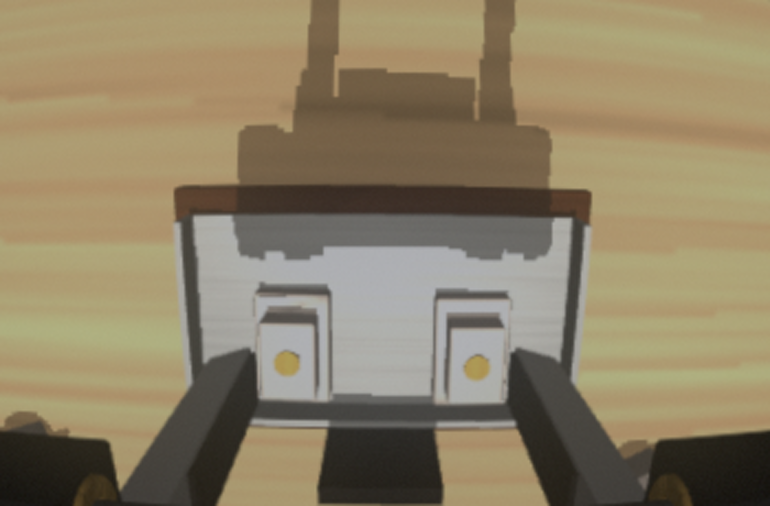

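```bash
python3 - <<'E'
from h import *
f=lambda x,y,z:C('w6',x,y,z,80,60,2.2)
print(f(320,487,.101),f(443,487,.101),f(320,502,.101),f(443,502,.101))
a,b=f(176,190,.006),f(590,193,.006);print('rest front',(a+b)/2,a,b)
a,b=f(190,217,.014),f(577,219,.014);print('lip',(a+b)/2,a,b)
E
```

```text
[ 0.70058655 -0.00486621  0.101     ] [0.69943849 0.0534715  0.101     ] [ 0.70933296 -0.00508379  0.101     ] [0.70816641 0.05400589 0.101     ]
rest front [0.57131841 0.02261426 0.006     ] [ 0.57268582 -0.09520953  0.006     ] [0.569951   0.14043805 0.006     ]
lip [0.58553519 0.02316472 0.014     ] [ 0.58702166 -0.08488427  0.014     ] [0.58404872 0.13121371 0.014     ]
```

Call:
carry_out --pt "0 0 0 3.5 0" --pt "0 0 0.1 3.4 0" --pt "0 0 0 3.0 0.3" --pt "0 0 0 0 0" --pt "0 4 0 0 0" --pt "0 4 0 0 0" --pt "0 3 0 0 0" --pt "0 1.1 0 0 0" --pt "0 0 0 0 0" --pt "1 0 0 0 0" --pt "1 0 0 0 0" --pt "1 0 0 0 0" --pt "1 0 0 0 0" --pt "1 0 0 0 0" --pt "1 0 0 0 0" --pt "1 0 0 0 0"

```text
time: 30.05
tool_pos: [0.7058, 0.0243, 0.0668]
ee_rot: [-0.512, 1.568, -0.5]
wrist_force: [0.4, -1.8, 4.7]
width: 0.0596
```

Call:
carry_out --pt "1 0 0 0 0" --pt "1 -0.2 0 0 0" --pt "1 -0.2 0 0 0" --pt "1 -0.2 0 0 0" --pt "1 0 0 0 0" --pt "1 0 0 0 0" --pt "1 0 0 0 0"

```text
time: 30.75
tool_pos: [0.7048, 0.0251, 0.0708]
ee_rot: [2.962, 1.57, 2.974]
wrist_force: [-1.0, 0.1, -4.0]
width: 0.0597
```

```bash
python3 - <<'E'
from h import *
plan(.706,.0245,.066,91); print(robot.get_obs()['wrist_torque'])
snap('side','side3');snap('wrist','w7')
a=show('side3',(170,170,300,270),6);cv2.imwrite('pics/s3.png',a)
E
```

```text
t 30.75 pos [0.7048 0.0251 0.0708] jaw 90.67 z 0.67 tilt 0.06 q [-0.04  0.49  1.14  0.    1.52 -1.63] F [-1.   0.1 -4. ] w 0.0597
shift cm [ 0.48 -0.07  0.12]
turn deg -0.33 or 179.67
[ 0.08491443 -0.3206381  -0.02602251]
```

View pics/s3.png

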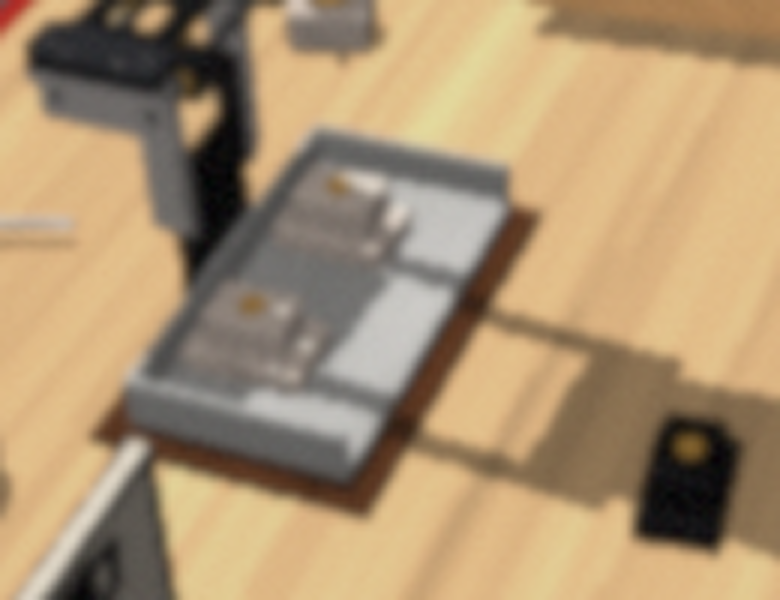

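Call:
carry_out --pt "1 -0.2 0 0 0" --pt "1 -0.2 0 0 0" --pt "1 -0.2 0 0 0" --pt "1 -0.2 0 0 0" --pt "1 -0.2 0 0 0" --pt "1 0 0 0 0" --pt "1 0 0 0 0" --pt "1 0 0 0 0"

```text
time: 31.65
tool_pos: [0.705, 0.025, 0.0813]
ee_rot: [-2.909, 1.571, -2.897]
wrist_force: [-0.9, 0.5, -3.7]
width: 0.0603
```

```bash
python3 - <<'E'
from h import *
plan(.706,.0245,.066,91); print(robot.get_obs()['wrist_torque'])
snap('wrist','w8')
a=np.vstack([show('w7',(80,60,430,200),1.7),show('w8',(80,60,430,200),1.7)]);cv2.imwrite('pics/w78.png',a)
E
```

```text
t 31.65 pos [0.705  0.025  0.0813] jaw 90.67 z 0.67 tilt 0.01 q [-0.04  0.48  1.13 -0.    1.53 -1.63] F [-0.9  0.5 -3.7] w 0.0603
shift cm [ 1.53 -0.05  0.1 ]
turn deg -0.33 or 179.67
[ 0.03496095 -0.32431483 -0.0122694 ]
```

View pics/w78.png

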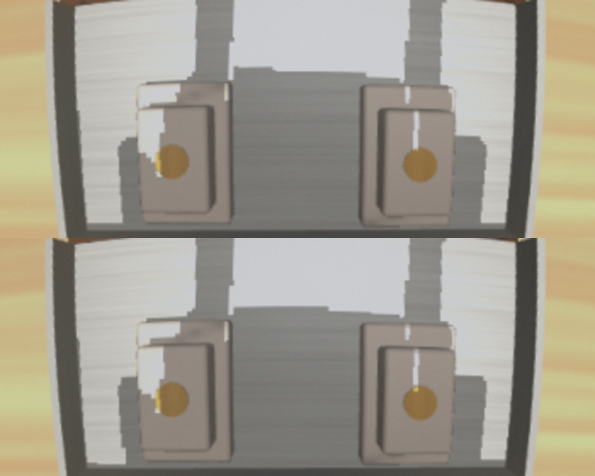

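Call:
carry_out --pt "1 -0.4 0 0 0" --pt "1 -0.8 0 0 0" --pt "1 -1.2 0 0 0" --pt "1 -1.6 0 0 0" --pt "1 -1.8 0 0 0" --pt "1 -1.8 0 0 0" --pt "1 -1.8 0 0 0" --pt "1 -1.8 0 0 0" --pt "1 -1.8 0 0 0" --pt "1 -1.6 0 0 0" --pt "1 -1.2 0 0 0" --pt "1 -0.8 0 0 0" --pt "1 -0.4 0 0 0" --pt "1 0 0 -0.6 1" --pt "1 0 0 -1 2.5" --pt "1 0 0 -1.4 4" --pt "1 0 0 -1.4 5" --pt "1 0 0 -1.4 5" --pt "1 0 0 -1 5" --pt "1 0 0 -0.6 5"

```text
time: 33.7
tool_pos: [0.6306, 0.0355, 0.2506]
ee_rot: [-2.629, 1.568, -3.101]
wrist_force: [-0.2, 0.3, -3.2]
width: 0.0598
```

Call:
carry_out --pt "1 0 0 0 5" --pt "1 0 0 0 5" --pt "1 0 0 0 5" --pt "1 0 0 0 5" --pt "1 0 0 0 5" --pt "1 0 0 0 5" --pt "1 0 0 0 5" --pt "1 0 0 0 5" --pt "1 0 0 0 5" --pt "1 0 0 0 4.5" --pt "1 0 0 0 3" --pt "1 0 0 0 1" --pt "1 0 0 0 0"

```text
time: 35.0
tool_pos: [0.6317, 0.0353, 0.2506]
ee_rot: [-1.598, 1.569, -3.0]
wrist_force: [-0.6, 0.2, -4.0]
width: 0.0596
```

```bash
python3 - <<'E'
from h import *
plan(.5257,-.4519,.26,5); print(robot.get_obs()['wrist_torque'])
snap('side','side4');cv2.imwrite('pics/s4.png',show('side4',(140,60,400,240),2.5))
E
```

```text
t 35.0 pos [0.6317 0.0353 0.2506] jaw 9.68 z -80.32 tilt 0.11 q [-0.03  0.27  1.07 -0.    1.8  -0.2 ] F [-0.6  0.2 -4. ] w 0.0596
shift cm [ -0.91 -18.64  46.24]
turn deg 4.68 or -175.32
[-0.21900312 -0.15060922 -0.01336542]
```

View pics/s4.png

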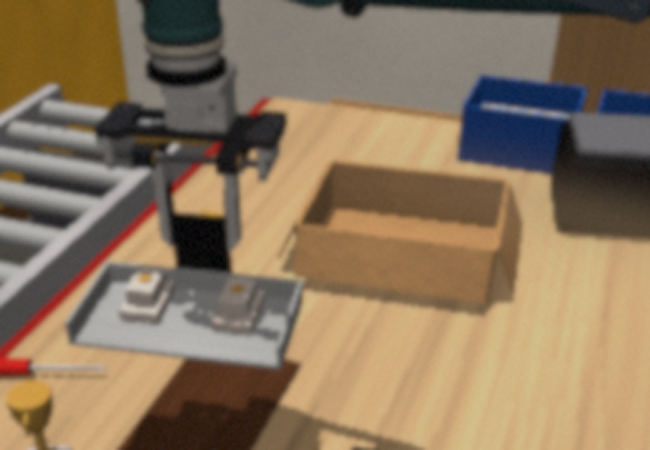

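Call:
carry_out --pt "1 0 -0.3 0.8 0" --pt "1 0 -0.6 1.6 0" --pt "1 0 -1 2.4 0" --pt "1 0 -1.2 3.05 0" --pt "1 0 -1.25 3.05 0" --pt "1 0 -1.25 3.05 0" --pt "1 0 -1.25 3.05 0" --pt "1 0 -1.25 3.05 0" --pt "1 0 -1.25 3.05 0" --pt "1 0 -1.25 3.05 0" --pt "1 0 -1.25 3.05 0" --pt "1 0 -1.25 3.05 0" --pt "1 0 -1.25 3.05 0" --pt "1 0 -1.25 3.05 0" --pt "1 0 -1.2 3.05 0" --pt "1 0 -1 2.4 0" --pt "1 0 -0.6 1.6 0" --pt "1 0 -0.3 0.8 0" --pt "1 0 0 0 2.3" --pt "1 0 0 0 2.4"

```text
time: 37.05
tool_pos: [0.5255, -0.4514, 0.2515]
ee_rot: [2.823, 1.57, 1.338]
wrist_force: [-0.6, -0.5, -3.4]
width: 0.0595
```

```bash
python3 - <<'E'
from h import *
plan(.5257,-.4519,.145,5); print(robot.get_obs()['wrist_torque'])
snap('top','top4');snap('wrist','w9')
c=np.zeros((600,800,3),np.uint8)
a=show('top4',(300,130,500,280),2.8)[:420,:]; b=show('w9',(60,20,450,250),1.0)
c=np.zeros((600,800,3),np.uint8);c[:420,:560]=a;b=cv2.resize(b,(240,142));c[430:572,:240]=b
w=show('w9',(60,20,450,250),1.38)[:, :538];c[420:600,250:788]=w[:180]
cv2.imwrite('pics/c4.png',c)
E
```

```text
t 37.05 pos [ 0.5255 -0.4514  0.2515] jaw 4.89 z -85.11 tilt 0.04 q [-0.79  0.42  0.88  0.    1.85 -0.88] F [-0.6 -0.5 -3.4] w 0.0595
shift cm [1.065e+01 1.000e-02 6.000e-02]
turn deg -0.11 or 179.89
[-0.1857579  -0.09684889 -0.01479795]
```

View pics/c4.png

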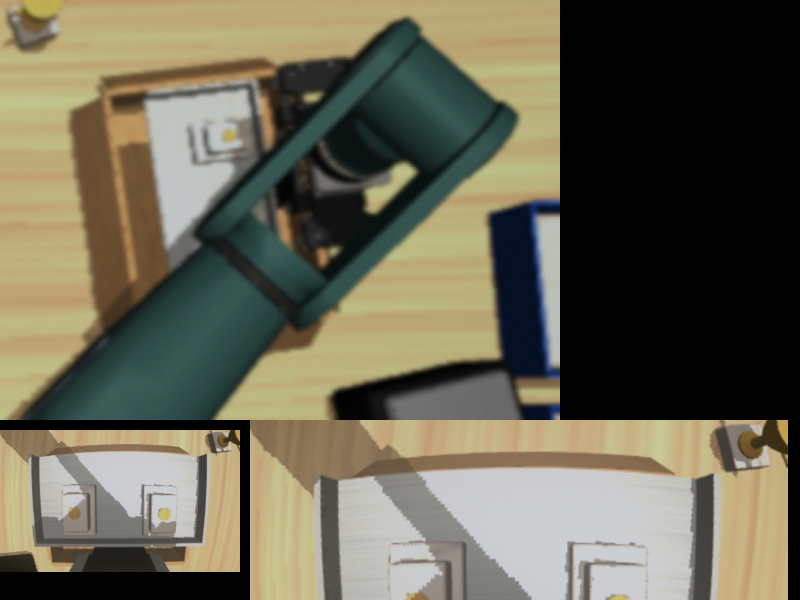

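Call:
carry_out --pt "1 0.5 0 0 0" --pt "1 1 0 0 0" --pt "1 1.5 0 0 0" --pt "1 2 0 0 0" --pt "1 2.2 0 0 0" --pt "1 2.2 0 0 0" --pt "1 2 0 0 0" --pt "1 1.5 0 0 0" --pt "1 1 0 0 0" --pt "1 0.5 0 0 0" --pt "1 0.2 0 0 0" --pt "1 0 0 0 0" --pt "1 0 0 -0.5 0" --pt "1 0 0 -0.5 0" --pt "1 0 0 -0.5 0" --pt "1 0 0 -0.5 0" --pt "1 0 0 -0.5 0" --pt "1 0 0 0 0"

```text
time: 38.95
tool_pos: [0.5245, -0.4339, 0.1106]
ee_rot: [0.245, 1.551, -1.241]
wrist_force: [1.0, -12.7, -0.4]
width: 0.06
```

```bash
python3 - <<'E'
from h import *
plan(.5257,-.4519,.105,5); print(robot.get_obs()['wrist_torque'])
E
```

```text
t 38.95 pos [ 0.5245 -0.4339  0.1106] jaw 4.86 z -85.14 tilt 1.12 q [-0.77  0.4   1.18 -0.01  1.54 -0.85] F [  1.  -12.7  -0.4] w 0.06
shift cm [ 0.59 -0.03  1.8 ]
turn deg -0.14 or 179.86
[-2.73540541  0.07093823  0.12477086]
```

Call:
carry_out --pt "1 0 0 -0.5 0" --pt "1 -0.1 0 -0.5 0" --pt "1 -0.2 0 -0.5 0" --pt "1 -0.2 0 -0.5 0" --pt "1 0 0 0 0" --pt "1 0 0 0 0"

```text
time: 39.55
tool_pos: [0.5227, -0.4098, 0.1134]
ee_rot: [0.413, 1.561, -1.072]
wrist_force: [1.7, -6.7, -0.8]
width: 0.0596
```

```bash
python3 - <<'E'
from h import *
plan(.5257,-.4519,.105,5); print(robot.get_obs()['wrist_torque'])
E
```

```text
t 39.55 pos [ 0.5227 -0.4098  0.1134] jaw 4.9 z -85.1 tilt 0.55 q [-0.75  0.37  1.22 -0.    1.55 -0.83] F [ 1.7 -6.7 -0.8] w 0.0596
shift cm [ 0.88 -0.06  4.21]
turn deg -0.1 or 179.9
[-1.35412559 -0.3302044  -0.00857709]
```

Call:
carry_out --pt "1 -0.4 0 -0.5 0" --pt "1 -0.4 0 -0.5 0" --pt "1 -0.4 0 -0.5 0" --pt "1 -0.4 0 -0.5 0" --pt "1 -0.4 0 -0.5 0" --pt "1 -0.4 0 -0.5 0" --pt "1 -0.4 0 -0.5 0" --pt "1 -0.3 0 -0.5 0" --pt "1 -0.3 0 -0.5 0" --pt "1 -0.3 0 -0.5 0" --pt "1 0 0 0 0"

```text
time: 40.65
tool_pos: [0.5175, -0.3563, 0.1482]
ee_rot: [0.813, 1.57, -0.671]
wrist_force: [0.4, -1.5, -3.0]
width: 0.0595
```

```bash
python3 - <<'E'
from h import *
plan(.5257,-.4519,.105,5); print(robot.get_obs()['wrist_torque'])
snap('wrist','w10');snap('side','side5')
a=show('w10',(60,20,450,300),1.5);b=show('side5',(230,60,400,180),1.2)
a=a[:420];c=np.zeros((600,800,3),np.uint8);c[:420,:585]=a;c[420:564,:204]=b;cv2.imwrite('pics/c5.png',c)
E
```

```text
t 40.65 pos [ 0.5175 -0.3563  0.1482] jaw 5.0 z -85.0 tilt 0.04 q [-0.69  0.28  1.26  0.    1.6  -0.78] F [ 0.4 -1.5 -3. ] w 0.0595
shift cm [ 4.32 -0.02  9.59]
turn deg -0.0 or 180.0
[-0.35066315 -0.05070081 -0.02983831]
```

View pics/c5.png

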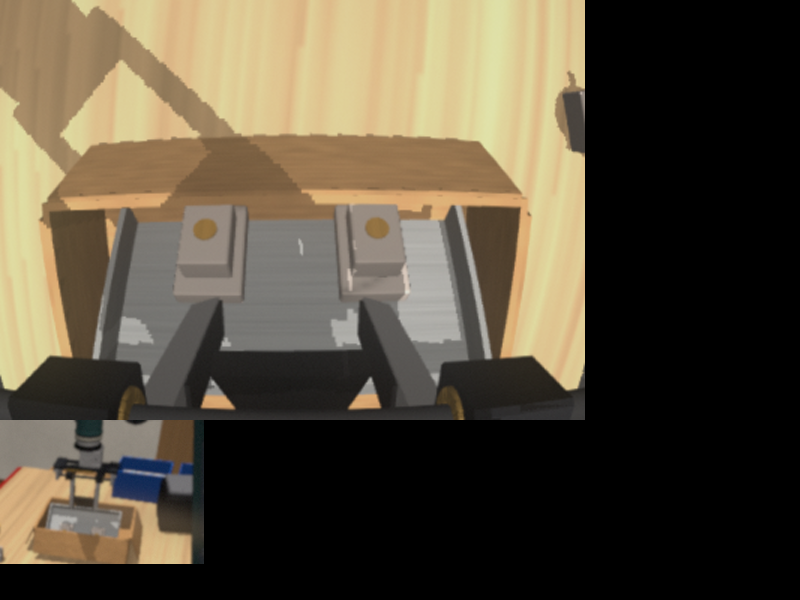

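Call:
carry_out --pt "1 0 0 0.5 0" --pt "1 0 0 1 0" --pt "1 0 0 1 0" --pt "1 0 0 1 0" --pt "1 0 0 1 0" --pt "1 0 0 1 0" --pt "1 0 0 1 0" --pt "1 -0.3 0 1 0" --pt "1 -0.5 0 1 0" --pt "1 -1 0 0.5 0" --pt "1 -2 0 0 0" --pt "1 -3 0 0 0" --pt "1 -4 0 0 0" --pt "1 -4 0 0 0" --pt "1 0 0 0 0" --pt "1 0 0 0 0"

```text
time: 42.35
tool_pos: [0.5256, -0.4469, 0.2978]
ee_rot: [0.704, 1.566, -0.78]
wrist_force: [-0.9, -0.0, -3.4]
width: 0.0594
```

```bash
python3 - <<'E'
from h import *
plan(.68,.0245,.30,90.7); print(robot.get_obs()['wrist_torque'])
snap('wrist','w11');snap('side','side6')
a=show('w11',(60,20,450,300),1.5);b=show('side6',(230,40,400,180),1.2)
a=a[:420];c=np.zeros((600,800,3),np.uint8);c[:420,:585]=a;c[420:588,:204]=b;cv2.imwrite('pics/c6.png',c)
E
```

```text
t 42.35 pos [ 0.5256 -0.4469  0.2978] jaw 4.99 z -85.01 tilt 0.26 q [-0.79  0.42  0.78  0.    1.93 -0.87] F [-0.9 -0.  -3.4] w 0.0594
shift cm [ -0.32  19.48 -45.62]
turn deg -85.71 or 94.29
[ 0.09524972 -0.02023635  0.01817598]
```

View pics/c6.png

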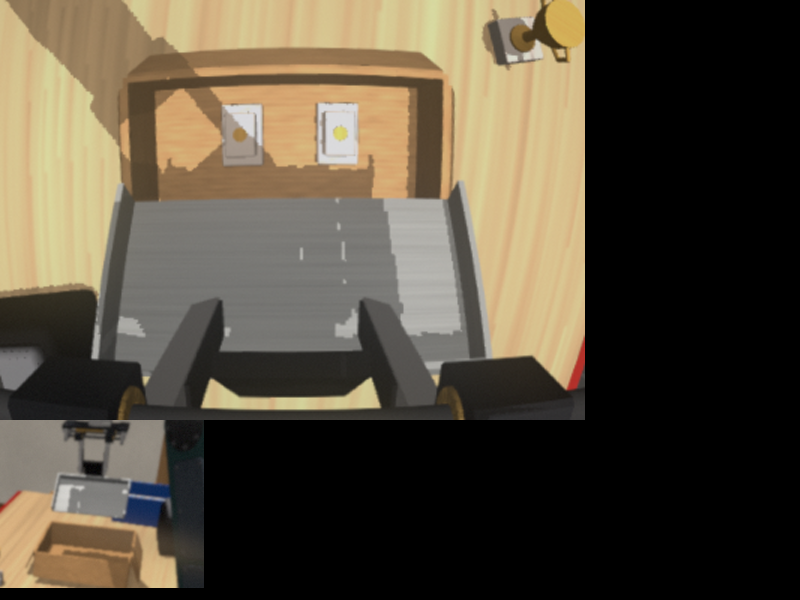

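Call:
carry_out --pt "1 0 0.4 -1.2 0" --pt "1 0 0.8 -2.4 0" --pt "1 0 1 -3.2 0" --pt "1 0 1.1 -3.5 0" --pt "1 0 1.1 -3.5 0" --pt "1 0 1.1 -3.5 0" --pt "1 0 1.1 -3.5 0" --pt "1 0 1.1 -3.5 0" --pt "1 0 1.1 -3.5 0" --pt "1 0 1.1 -3.5 0" --pt "1 0 1.1 -3.5 0" --pt "1 0 1.1 -3.5 0" --pt "1 0 1 -3.2 0" --pt "1 0 0.8 -2.4 0" --pt "1 0 0.4 -1.2 0" --pt "1 0 0 0 0"

```text
time: 44.05
tool_pos: [0.628, 0.0172, 0.294]
ee_rot: [-1.829, 1.568, 2.973]
wrist_force: [0.4, -0.5, -3.2]
width: 0.0594
```

Call:
carry_out --pt "1 0 0 0 -2" --pt "1 0 0 0 -4" --pt "1 0 0 0 -6" --pt "1 0 0 0 -7" --pt "1 0 0 0 -7" --pt "1 0 0 0 -7" --pt "1 0 0 0 -7" --pt "1 0 0 0 -7" --pt "1 0 0 0 -7" --pt "1 0 0 0 -7" --pt "1 0 0 0 -7" --pt "1 0 0 0 -7" --pt "1 0 0 0 -6" --pt "1 0 0 0 -3" --pt "1 0 0 0 -1.7" --pt "1 0 0 0 0"

```text
time: 45.65
tool_pos: [0.6282, 0.014, 0.2952]
ee_rot: [-2.606, 1.57, -2.596]
wrist_force: [-0.1, -0.2, -3.3]
width: 0.059
```

```bash
python3 - <<'E'
from h import *
plan(.63,.0245,.135,90.7); print(robot.get_obs()['wrist_torque'])
E
```

```text
t 45.65 pos [0.6282 0.014  0.2952] jaw 90.57 z 0.57 tilt 0.05 q [-0.07  0.27  0.98 -0.    1.89 -1.65] F [-0.1 -0.2 -3.3] w 0.059
shift cm [16.01  1.05  0.2 ]
turn deg -0.13 or 179.87
[ 0.01830818 -0.10684769 -0.00248872]
```

Call:
carry_out --pt "1 0 0.5 0.2 0" --pt "1 0 0.5 0 0" --pt "1 2 0 0 0" --pt "1 3 0 0 0" --pt "1 3 0 0 0" --pt "1 3 0 0 0" --pt "1 2 0 0 0" --pt "1 1.5 0 0 0" --pt "1 0.7 0 0 0" --pt "1 0.4 0 0 0" --pt "1 0.3 0 0 0" --pt "1 0.3 0 0 0" --pt "1 0.3 0 0 0" --pt "1 0.3 0 0 0" --pt "1 0 0 0 0"

```text
time: 47.15
tool_pos: [0.6302, 0.0252, 0.1271]
ee_rot: [-3.046, 1.57, -3.034]
wrist_force: [-0.0, -0.8, -2.1]
width: 0.0589
```

```bash
python3 - <<'E'
from h import *
plan(.63,.0245,.127,90.7); print(robot.get_obs()['wrist_torque'])
E
```

```text
t 47.15 pos [0.6302 0.0252 0.1271] jaw 90.66 z 0.66 tilt 0.03 q [-0.05  0.29  1.29 -0.    1.56 -1.63] F [-0.  -0.8 -2.1] w 0.0589
shift cm [ 0.01 -0.07 -0.03]
turn deg -0.04 or 179.96
[ 0.06925259 -0.02498779 -0.02696923]
```

Call:
carry_out --pt "1 0.3 0 0.3 0" --pt "1 0.3 0 0.5 0" --pt "1 0.3 0 0.5 0" --pt "1 0.25 0 0.5 0" --pt "1 0.25 0 0.5 0" --pt "1 0.25 0 0.4 0" --pt "1 0 0 0 0"

```text
time: 47.85
tool_pos: [0.6597, 0.0258, 0.1127]
ee_rot: [0.053, 1.566, 0.065]
wrist_force: [3.4, 1.7, 4.4]
width: 0.0592
```

```bash
python3 - <<'E'
from h import *
plan(.655,.0245,.112,90.7); print(robot.get_obs()['wrist_torque'])
E
```

```text
t 47.85 pos [0.6597 0.0258 0.1127] jaw 90.68 z 0.68 tilt 0.3 q [-0.05  0.36  1.23  0.    1.55 -1.63] F [3.4 1.7 4.4] w 0.0592
shift cm [ 0.07 -0.12 -0.48]
turn deg -0.02 or 179.98
[ 0.24889156 -0.34215138  0.00233435]
```

Call:
carry_out --pt "1 0.4 0 0.6 0" --pt "1 0.4 0 0.6 0" --pt "1 0.5 0 0.6 0" --pt "1 0.5 0 0.5 0" --pt "1 0.5 0 0.5 0" --pt "1 0.5 0 0.5 0" --pt "1 0.5 0 0.4 0" --pt "1 0 0 0 0"

```text
time: 48.65
tool_pos: [0.6974, 0.0256, 0.0798]
ee_rot: [-0.1, 1.564, -0.088]
wrist_force: [4.1, -0.7, 3.7]
width: 0.059
```

```bash
python3 - <<'E'
from h import *
plan(.705,.0245,.067,90.7); print(robot.get_obs()['wrist_torque'])
E
```

```text
t 48.65 pos [0.6974 0.0256 0.0798] jaw 90.66 z 0.66 tilt 0.39 q [-0.04  0.46  1.16 -0.    1.52 -1.63] F [ 4.1 -0.7  3.7] w 0.059
shift cm [ 1.29 -0.12  0.75]
turn deg -0.04 or 179.96
[ 0.05286584 -0.60664063  0.02591022]
```

Call:
carry_out --pt "1 0.4 -0.05 0.3 0" --pt "1 0.4 -0.05 0.2 0" --pt "1 0.4 0 0.1 0" --pt "1 0.3 0 0 0" --pt "1 0.2 0 0 0" --pt "1 0 0 0 0"

```text
time: 49.25
tool_pos: [0.7015, 0.0247, 0.066]
ee_rot: [-0.201, 1.566, -0.189]
wrist_force: [-1.8, 0.6, 18.0]
width: 0.0561
```

```bash
python3 - <<'E'
from h import *
plan(.705,.0245,.067,90.7); print(robot.get_obs()['wrist_torque'])
E
```

```text
t 49.25 pos [0.7015 0.0247 0.066 ] jaw 90.7 z 0.7 tilt 0.27 q [-0.05  0.48  1.16 -0.    1.5  -1.63] F [-1.8  0.6 18. ] w 0.0561
shift cm [-0.09 -0.03  0.35]
turn deg 0.0 or -180.0
[0.07415926 0.25080543 0.22984513]
```

Call:
carry_out --pt "1 -0.3 0 0 0" --pt "1 -0.3 0 0 0" --pt "1 0 0 0 0" --pt "0 0 0 0 0" --pt "0 0 0 0 0" --pt "0 0 0 0 0" --pt "0 0 0 0 0" --pt "0 0 0 0 0" --pt "0 0 0 0 0" --pt "0 -3 0 0 0" --pt "0 -4 0 0 0" --pt "0 -4 0 0 0" --pt "0 -1 0 -3 0" --pt "0 0 0 -4 0" --pt "0 0 0 -3 0" --pt "0 0 0 0 0" --pt "0 0 0 0 0"

```text
time: 50.95
tool_pos: [0.6004, 0.0239, 0.1876]
ee_rot: [-0.128, 1.569, -0.116]
wrist_force: [0.6, -0.3, 0.4]
width: 0.0939
```

```bash
python3 - <<'E'
from h import *
np.set_printoptions(linewidth=200)
plan(.705,.0245,.067,90.7)
snap('wrist','w12')
# rectify tray region: project ground points at chosen z into w12 and w6-equivalent; print profile lines
d=np.load('pics/w12.npz');K,T,im=d['K'],d['T'],d['im']
def proj(P):
    p=T[:3,:3].T@(np.array(P)-T[:3,3]); x,y,z=p[0],-p[1],-p[2]
    r=np.hypot(x,y);th=np.arctan2(r,z);return K[0,2]+K[0,0]*th*x/r,K[1,2]+K[0,0]*th*y/r
def samp(P):
    u,v=proj(P);return cv2.getRectSubPix(im,(1,1),(float(u),float(v)))[0,0].astype(int)
for y in(-.05,.024,.10):
    print('x-profile y',y,[ (round(x,4),int(samp((x,y,.006)).sum()),int(samp((x,y,.014)).sum())) for x in np.arange(.56,.60,.002)])
for x in(.60,.65):
    for sgn in(-1,1):
        print('y-prof x',x,[(round(y,3),int(samp((x,y,.006)).sum()),int(samp((x,y,.038)).sum())) for y in .024+sgn*np.arange(.096,.13,.002)])
E
```

```text
t 50.95 pos [0.6004 0.0239 0.1876] jaw 90.67 z 0.67 tilt 0.08 q [-0.05  0.2   1.27 -0.    1.66 -1.64] F [ 0.6 -0.3  0.4] w 0.0939
shift cm [12.07 -0.06 10.44]
turn deg -0.03 or 179.97
x-profile y -0.05 [(np.float64(0.56), 278, 283), (np.float64(0.562), 279, 280), (np.float64(0.564), 275, 277), (np.float64(0.566), 271, 269), (np.float64(0.568), 269, 261), (np.float64(0.57), 226, 169), (np.float64(0.572), 148, 148), (np.float64(0.574), 148, 148), (np.float64(0.576), 149, 149), (np.float64(0.578), 149, 152), (np.float64(0.58), 152, 150), (np.float64(0.582), 149, 150), (np.float64(0.584), 153, 156), (np.float64(0.586), 152, 152), (np.float64(0.588), 150, 156), (np.float64(0.59), 154, 159), (np.float64(0.592), 161, 199), (np.float64(0.594), 223, 283), (np.float64(0.596), 298, 301), (np.float64(0.598), 299, 302)]
x-profile y 0.024 [(np.float64(0.56), 271, 270), (np.float64(0.562), 271, 273), (np.float64(0.564), 273, 272), (np.float64(0.566), 269, 268), (np.float64(0.568), 263, 226), (np.float64(0.57), 175, 140), (np.float64(0.572), 137, 139), (np.float64(0.574), 140, 142), (np.float64(0.57
[... 2470 characters left out ...]
59), (np.float64(-0.096), 406, 462), (np.float64(-0.098), 444, 461), (np.float64(-0.1), 446, 462), (np.float64(-0.102), 447, 461), (np.float64(-0.104), 448, 461)]
y-prof x 0.65 [(np.float64(0.12), 494, 218), (np.float64(0.122), 493, 226), (np.float64(0.124), 491, 216), (np.float64(0.126), 488, 214), (np.float64(0.128), 488, 206), (np.float64(0.13), 485, 274), (np.float64(0.132), 438, 437), (np.float64(0.134), 252, 454), (np.float64(0.136), 185, 453), (np.float64(0.138), 188, 456), (np.float64(0.14), 253, 454), (np.float64(0.142), 448, 455), (np.float64(0.144), 473, 455), (np.float64(0.146), 454, 455), (np.float64(0.148), 452, 453), (np.float64(0.15), 450, 455), (np.float64(0.152), 451, 456)]
```

```bash
cat >> h.py <<'E'
def tray(name):
    d=np.load('pics/'+name+'.npz');K,T,im=d['K'],d['T'],cv2.GaussianBlur(d['im'],(0,0),.7)
    def samp(P):
        p=T[:3,:3].T@(np.array(P)-T[:3,3]); x,y,z=p[0],-p[1],-p[2];r=np.hypot(x,y);th=np.arctan2(r,z)
        return int(cv2.getRectSubPix(im,(1,1),(float(K[0,2]+K[0,0]*th*x/r),float(K[1,2]+K[0,0]*th*y/r)))[0,0].astype(int).sum())
    def edge(ps,th,rise):
        v=np.array([samp(p) for p in ps]); 
        for i in range(1,len(v)):
            if (v[i-1]<th<=v[i]) if rise else (v[i-1]>=th>v[i]): return np.array(ps[i-1])+(np.array(ps[i])-ps[i-1])*(th-v[i-1])/(v[i]-v[i-1])
        return np.full(3,np.nan)
    for y in(-.06,-.03,.024,.08,.11):
        a=edge([(x,y,.006) for x in np.arange(.555,.6,.001)],205,False);b=edge([(x,y,.014) for x in np.arange(a[0]+.006,.62,.001)],210,True)
        print(name,'y',y,'board',a[0].round(4),'lip',b[0].round(4),'gap',(b-a)[0].round(4))
    for x in(.60,.615,.63):
        m=[]
        for s in(-1,1):
            ps=[(x,.024+s*k,.038) for k in np.arange(.096,.13,.001)]
            v=np.array([samp(p) for p in ps]); i=int(np.argmin(v[:12])); m.append(edge(ps[i:],330,True)[1])
        print('x',x,'inner top y',np.round(m,4),'mid',np.mean(m).round(4))
E
python3 - <<'E'
from h import *
tray('w6');tray('w12')
E
```

```text
w6 y -0.06 board 0.5714 lip 0.5843 gap 0.0129
w6 y -0.03 board 0.5701 lip 0.5846 gap 0.0145
w6 y 0.024 board 0.5693 lip 0.5839 gap 0.0147
w6 y 0.08 board 0.5691 lip 0.5835 gap 0.0144
w6 y 0.11 board 0.569 lip 0.5833 gap 0.0143
x 0.6 inner top y [-0.0829  0.1281] mid 0.0226
x 0.615 inner top y [-0.0827  0.1282] mid 0.0227
x 0.63 inner top y [-0.0825  0.1281] mid 0.0228
w12 y -0.06 board 0.5709 lip 0.5909 gap 0.0199
w12 y -0.03 board 0.5701 lip 0.592 gap 0.0219
w12 y 0.024 board 0.5694 lip 0.5915 gap 0.0221
w12 y 0.08 board 0.5687 lip 0.5912 gap 0.0224
w12 y 0.11 board 0.5684 lip 0.5909 gap 0.0224
x 0.6 inner top y [-0.0813  0.1299] mid 0.0243
x 0.615 inner top y [-0.081   0.1298] mid 0.0244
x 0.63 inner top y [-0.081  0.13 ] mid 0.0245
```

Call:
carry_out --pt "0 0 0.1 4 0" --pt "0 0 0.1 4 0" --pt "0 0 0 3.1 0" --pt "0 0 0 0 0" --pt "0 4 0 0 0" --pt "0 4 0 0 0" --pt "0 3 0 0 0" --pt "0 1.1 0 0 0" --pt "0 0 0 0 0" --pt "1 0 0 0 0" --pt "1 0 0 0 0" --pt "1 0 0 0 0" --pt "1 0 0 0 0" --pt "1 0 0 0 0" --pt "1 0 0 0 0" --pt "1 0 0 0 0" --pt "1 0 0 0 0"

```text
time: 52.7
tool_pos: [0.7122, 0.0265, 0.0674]
ee_rot: [-0.443, 1.568, -0.432]
wrist_force: [0.3, -2.2, 5.0]
width: 0.0601
```

```bash
python3 - <<'E'
from h import *
plan(.705,.0248,.067,90.7)
E
```

```text
t 52.7 pos [0.7122 0.0265 0.0674] jaw 90.66 z 0.66 tilt 0.15 q [-0.04  0.5   1.12 -0.    1.51 -1.62] F [ 0.3 -2.2  5. ] w 0.0601
shift cm [ 0.04 -0.16 -0.72]
turn deg -0.04 or 179.96
```

Call:
carry_out --pt "1 -0.3 0 0 0" --pt "1 -0.2 0 0 0" --pt "1 0 -0.15 -0.4 0" --pt "1 0 0 -0.35 0" --pt "1 0 0 0 0" --pt "1 0.2 0 0 0" --pt "1 0.3 0 0 0" --pt "1 0 0 0 0" --pt "0 0 0 0 0" --pt "0 0 0 0 0" --pt "0 0 0 0 0" --pt "0 0 0 0 0" --pt "0 0 0 0 0" --pt "0 0 0 0 0" --pt "0 -3 0 0 0" --pt "0 -4 0 0 0" --pt "0 -4 0 0 0" --pt "0 -1 0 -3 0" --pt "0 0 0 -4 0" --pt "0 0 0 -3 0"

```text
time: 54.7
tool_pos: [0.6028, 0.0244, 0.187]
ee_rot: [-0.11, 1.569, -0.098]
wrist_force: [1.0, -0.3, -0.5]
width: 0.0941
```

Call:
carry_out --pt "0 0 0 0 0" --pt "0 0 0 0 0"

```text
time: 54.9
tool_pos: [0.6039, 0.0244, 0.1865]
ee_rot: [-0.106, 1.569, -0.095]
wrist_force: [-0.0, -0.0, 0.9]
width: 0.094
```

```bash
python3 - <<'E'
from h import *
plan(.584,.3555,.25,1.2)
snap('wrist','w13');tray('w13')
E
```

```text
t 54.9 pos [0.6039 0.0244 0.1865] jaw 90.67 z 0.67 tilt 0.08 q [-0.05  0.21  1.27 -0.    1.66 -1.64] F [-0.  -0.   0.9] w 0.094
shift cm [-6.35 33.13 -1.6 ]
turn deg 89.47 or -90.53
w13 y -0.06 board 0.5712 lip 0.5837 gap 0.0125
w13 y -0.03 board 0.57 lip 0.5844 gap 0.0144
w13 y 0.024 board 0.5694 lip 0.5834 gap 0.014
w13 y 0.08 board 0.5686 lip 0.5825 gap 0.014
w13 y 0.11 board 0.5684 lip 0.582 gap 0.0135
x 0.6 inner top y [-0.0813  0.1299] mid 0.0243
x 0.615 inner top y [-0.0808  0.1302] mid 0.0247
x 0.63 inner top y [-0.0805  0.1304] mid 0.025
```

Call:
carry_out --pt "0 -3.5 0 0 0" --pt "0 -3.5 0 0 0" --pt "0 0 4 -0.2 0" --pt "0 0 4.2 -0.2 0" --pt "0 0 4.2 -0.2 0" --pt "0 0 4.2 -0.2 0" --pt "0 0 4.2 -0.2 0" --pt "0 0 4.2 -0.2 0" --pt "0 0 4.2 -0.2 0" --pt "0 0 3.9 -0.2 0" --pt "0 0 0 0 8" --pt "0 0 0 0 8" --pt "0 0 0 0 8" --pt "0 0 0 0 8" --pt "0 0 0 0 8" --pt "0 0 0 0 8" --pt "0 0 0 0 8" --pt "0 0 0 0 8" --pt "0 0 0 0 8" --pt "0 0 0 0 8"

```text
time: 56.95
tool_pos: [0.5854, 0.3557, 0.2552]
ee_rot: [0.402, 1.571, -0.989]
wrist_force: [-0.6, 0.4, -0.6]
width: 0.0944
```

Call:
carry_out --pt "0 0 0 0 8" --pt "0 0 0 0 1.4" --pt "0 0 0 0 0"

```text
time: 57.25
tool_pos: [0.5848, 0.3555, 0.2554]
ee_rot: [-0.805, 1.571, -2.351]
wrist_force: [-0.9, 0.7, 0.8]
width: 0.0941
```

```bash
cat >> h.py <<'E'
def board(name,c=(.584,.3555)):
    """fit bright top edge of the sign by warping plane z=.183 to a 1 mm grid"""
    d=np.load('pics/'+name+'.npz');K,T,im=d['K'],d['T'],d['im']
    g=np.arange(-.09,.09,.001);X,Y=np.meshgrid(c[0]+g,c[1]+g,indexing='ij')
    P=np.stack([X,Y,np.full_like(X,.183)],-1)-T[:3,3];p=P@T[:3,:3];x,y,z=p[...,0],-p[...,1],-p[...,2];r=np.hypot(x,y);th=np.arctan2(r,z)
    w=cv2.remap(im,(K[0,2]+K[0,0]*th*x/r).astype(np.float32),(K[1,2]+K[0,0]*th*y/r).astype(np.float32),cv2.INTER_LINEAR)
    cv2.imwrite('pics/'+name+'_b.png',w); h=cv2.cvtColor(w,cv2.COLOR_BGR2HSV)
    m=((h[...,1]<40)&(h[...,2]>95)).astype(np.uint8); n,l,s,_=cv2.connectedComponentsWithStats(m)
    for i in range(1,n):
        if s[i,4]>100:
            q=np.argwhere(l==i).astype(np.float32); rc=cv2.minAreaRect(q); bx=cv2.boxPoints(rc); e=max([bx[1]-bx[0],bx[2]-bx[1]],key=np.linalg.norm)
            print(s[i,4],'ctr',np.round(np.array(c)+np.array(rc[0])/1000-.09,4),'size',np.round(rc[1],0),'normal ang',round((np.degrees(np.arctan2(e[1],e[0])))%180-90,2))
E
python3 - <<'E'
from h import *
plan(.584,.3555,.153,1.04)
snap('wrist','w14');board('w14');board('w1')
E
```

```text
t 57.25 pos [0.5848 0.3555 0.2554] jaw 1.39 z -88.61 tilt 0.02 q [ 0.46  0.4   0.9  -0.    1.85  0.44] F [-0.9  0.7  0.8] w 0.0941
shift cm [10.24 -0.08 -0.  ]
turn deg 0.35 or -179.65
144 ctr [0.5043 0.353 ] size [12. 19.] normal ang 21.8
1103 ctr [0.5835 0.356 ] size [  9. 139.] normal ang 1.19
125 ctr [0.5129 0.2712] size [17. 12.] normal ang -22.62
1159 ctr [0.5849 0.3562] size [ 12. 140.] normal ang 6.75
```

Call:
carry_out --pt "0 4 -0.1 0 0.3" --pt "0 4 0 0 0" --pt "0 2.2 0 0 0" --pt "0 0 0 0 0" --pt "1 0 0 0 0" --pt "1 0 0 0 0" --pt "1 0 0 0 0" --pt "1 0 0 0 0" --pt "1 0 0 0 0" --pt "1 0 0 0 0" --pt "1 0 0 0 0" --pt "1 0 0 0 0" --pt "1 0 0 0 0" --pt "1 0 0 0 0" --pt "1 0 0 0 0" --pt "1 0 0 0 0" --pt "1 0 0 0 0" --pt "1 0 0 0 2" --pt "1 0 0 0 4" --pt "1 0 0 0 6"

```text
time: 59.3
tool_pos: [0.5828, 0.3551, 0.1539]
ee_rot: [-0.923, 1.57, -2.69]
wrist_force: [-1.7, -0.2, 0.4]
width: 0.0078
```

Call:
carry_out --pt "1 0 0 0 8" --pt "1 0 0 0 8" --pt "1 0 0 0 8" --pt "1 0 0 0 8" --pt "1 0 0 0 8" --pt "1 0 0 0 8" --pt "1 0 0 0 8" --pt "1 0 0 0 8" --pt "1 0 0 0 8" --pt "1 0 0 0 6" --pt "1 0 0 0 4" --pt "1 0 0 0 2" --pt "1 0 0 0 0" --pt "1 0 0 0 0"

```text
time: 60.7
tool_pos: [0.5829, 0.3549, 0.1539]
ee_rot: [0.988, 1.57, -2.241]
wrist_force: [-1.2, -0.9, -0.3]
width: 0.0076
```

Call:
carry_out --pt "0 0 0 0 0" --pt "0 0 0 0 0" --pt "0 0 0 0 0" --pt "0 0 0 0 0" --pt "0 0 0 0 0" --pt "0 -4 0 0 0" --pt "0 -4 0 0 0" --pt "0 0 0 0 -8.5" --pt "0 0 0 0 -8.5" --pt "0 0 0 0 -8.5" --pt "0 0 0 0 -8.5" --pt "0 0 0 0 -8.5" --pt "0 0 0 0 -8.5" --pt "0 0 0 0 -8.5" --pt "0 0 0 0 -8.5" --pt "0 0 0 0 -8.5" --pt "0 0 0 0 -8.5" --pt "0 0 0 0 -8.5" --pt "0 0 0 0 -8.5" --pt "0 0 0 0 -8.5"

```text
time: 62.7
tool_pos: [0.5831, 0.3552, 0.2339]
ee_rot: [0.703, 1.571, -0.591]
wrist_force: [0.1, -0.4, 0.4]
width: 0.0938
```

Call:
carry_out --pt "0 0 0 0 -8.5" --pt "0 0 0 0 -8.5" --pt "0 0 0 0 -8.5" --pt "0 0 0 0 -8.5" --pt "0 0 0 0 -8.5" --pt "0 0 0 0 -8.5" --pt "0 0 0 0 -8.5" --pt "0 0 0 0 -8.5" --pt "0 0 0 0 0"

```text
time: 63.6
tool_pos: [0.5831, 0.3552, 0.2339]
ee_rot: [-0.501, 1.571, -0.615]
wrist_force: [-0.5, 0.1, 0.6]
width: 0.0939
```

```bash
python3 - <<'E'
from h import *
snap('wrist','w15');board('w15')
plan(.584,.3555,.153,90)
E
```

```text
1101 ctr [0.5828 0.3542] size [ 11. 139.] normal ang 85.43
t 63.65 pos [0.5831 0.3551 0.234 ] jaw 83.3 z -6.7 tilt 0.01 q [ 0.46  0.39  0.95 -0.    1.8  -0.99] F [ 0.8  0.  -0.1] w 0.094
shift cm [8.1  0.05 0.08]
turn deg -6.7 or 173.3
```

Call:
carry_out --pt "0 4 0 0 -2.2" --pt "0 4 0 0 0" --pt "0 0 0 0 0" --pt "1 0 0 0 0" --pt "1 0 0 0 0" --pt "1 0 0 0 0" --pt "1 0 0 0 0" --pt "1 0 0 0 0" --pt "1 0 0 0 0" --pt "1 0 0 0 0" --pt "1 0 0 0 0" --pt "1 0 0 0 0" --pt "1 0 0 0 0" --pt "1 0 0 0 0" --pt "1 0 0 0 0" --pt "1 0 0 0 0" --pt "1 0 0 0 2" --pt "1 0 0 0 4" --pt "1 0 0 0 6" --pt "1 0 0 0 8"

```text
time: 65.65
tool_pos: [0.583, 0.3548, 0.1539]
ee_rot: [-1.503, 1.57, -1.933]
wrist_force: [-0.2, -2.3, 0.2]
width: 0.0078
```

Call:
carry_out --pt "1 0 0 0 8" --pt "1 0 0 0 8" --pt "1 0 0 0 8" --pt "1 0 0 0 8" --pt "1 0 0 0 8" --pt "1 0 0 0 8" --pt "1 0 0 0 6" --pt "1 0 0 0 5" --pt "1 0 0 0 4" --pt "1 0 0 0 2" --pt "1 0 0 0 1" --pt "1 0 0 0 0" --pt "1 0 0 0 0"

```text
time: 66.95
tool_pos: [0.5828, 0.3546, 0.1539]
ee_rot: [-0.682, 1.569, -2.259]
wrist_force: [-2.1, -3.7, 1.2]
width: 0.0079
```

```bash
python3 - <<'E'
from h import *
plan(.584,.3555,.153,1.2)
E
```

```text
t 66.95 pos [0.5828 0.3546 0.1539] jaw -0.32 z -90.32 tilt 0.08 q [ 0.46  0.4   1.1  -0.    1.65  0.47] F [-2.1 -3.7  1.2] w 0.0079
shift cm [ 0.09  0.12 -0.09]
turn deg -1.52 or 178.48
```

Correct by −1.5°, release, rise and measure.

Call:
carry_out --pt "1 0 0 0 -0.8" --pt "1 0 0 0 -0.7" --pt "1 0 0 0 0" --pt "1 0 0 0 0" --pt "0 0 0 0 0" --pt "0 0 0 0 0" --pt "0 0 0 0 0" --pt "0 0 0 0 0" --pt "0 0 0 0 0" --pt "0 0 0 0 0" --pt "0 -3 0 0 0" --pt "0 -4 0 0 0" --pt "0 -3 0 0 0" --pt "0 0 0 0 0" --pt "0 0 0 0 0"

```text
time: 68.45
tool_pos: [0.5834, 0.3553, 0.2547]
ee_rot: [1.998, 1.569, 0.448]
wrist_force: [0.6, -0.2, -0.3]
width: 0.0918
```

```bash
python3 - <<'E'
from h import *
snap('wrist','w16');board('w16');plan(.45,.15,.33)
snap('side','side9');snap('top','top9')
a=np.load('pics/side0.npz')['im'].astype(int);b=np.load('pics/side9.npz')['im'].astype(int);c=np.load('pics/side2.npz')['im'].astype(int)
# sign face region, dark pixel count: bar(initial) / cup / now
for n,i in(('bar',a),('cup',c),('now',b)):
    r=i[244:320,160:198].sum(2); print(n,(r<90).sum(), 'diff to bar',abs(i-a)[244:320,160:198].mean().round(1),'to cup',abs(i-c)[244:320,160:198].mean().round(1))
# carton: white plinth blobs in top9 ; trophies gold blobs top0 vs top9
for t in('top0','top9'):
    im=np.load(f'pics/{t}.npz')['im'];h=cv2.cvtColor(im,cv2.COLOR_BGR2HSV)
    m=((h[...,1]<50)&(h[...,2]>110)).astype(np.uint8);n,l,s,ct=cv2.connectedComponentsWithStats(m)
    print(t,'white in carton',[(s[i,4],ct[i].round(0)) for i in range(1,n) if s[i,4]>60 and 330<ct[i][0]<425 and 150<ct[i][1]<262])
    g=((h[...,0]>22)&(h[...,0]<32)&(h[...,1]>150)&(h[...,2]>100)).astype(np.uint8);n,l,s,ct=cv2.connectedComponentsWithStats(g)
    print('gold',[(s[i,4],ct[i].round(1)) for i in range(1,n) if s[i,4]>50])
E
```

```text
138 ctr [0.5036 0.3534] size [11. 17.] normal ang 28.3
1074 ctr [0.5831 0.356 ] size [  8. 139.] normal ang 1.11
t 68.5 pos [0.5829 0.355  0.2527] jaw 1.17 z -88.83 tilt 0.09 q [ 0.46  0.39  0.91 -0.    1.84  0.44] F [ 0.5  0.4 -1.2] w 0.0931
shift cm [ -7.7  -13.71  20.23]
bar 134 diff to bar 0.0 to cup 24.6
cup 178 diff to bar 24.6 to cup 0.0
now 129 diff to bar 21.2 to cup 13.1
top0 white in carton []
gold [(np.int32(240), array([124. , 153.5]))]
top9 white in carton [(np.int32(213), array([354., 191.])), (np.int32(217), array([358., 220.]))]
gold [(np.int32(131), array([131.8, 153.7]))]
```

Call:
carry_out --pt "0 -4 0 0 0" --pt "0 -3 0 0 0" --pt "0 0 -3 3.5 0" --pt "0 0 -3 3.5 0" --pt "0 0 -3 3.5 0" --pt "0 0 -2 4 0" --pt "0 0 0 4.5 0" --pt "0 0 0 4.5 0" --pt "0 0 0 4.5 0" --pt "0 0 0 4.5 0" --pt "0 0 0 4.5 0" --pt "0 0 0 4.5 0" --pt "0 0 0 4.5 0" --pt "0 0 0 4.5 0" --pt "0 0 0 0 0" --pt "0 0 0 0 0"

```text
time: 70.2
tool_pos: [0.4829, -0.1525, 0.322]
ee_rot: [-2.149, 1.567, 2.582]
wrist_force: [-0.0, 0.5, -0.3]
width: 0.094
```

```bash
python3 - <<'E'
from h import *
plan(.45,.15,.33); snap('side','sideA');snap('top','topA')
L=lambda n:np.load(f'pics/{n}.npz')['im'].astype(int)
a,b,c=L('side0'),L('sideA'),L('side2')
def cmp(n,s): 
    u0,v0,u1,v1=s; print(n,'vs start',abs(b-a)[v0:v1,u0:u1].mean().round(1),'vs cup',abs(b-c)[v0:v1,u0:u1].mean().round(1))
cmp('sign face',(165,258,196,320))
for n,s in(('trophy left',(142,210,172,260)),('trophy near',(242,278,275,330)),('trophy far',(215,143,235,180)),('pink',(298,246,325,294)),('black',(274,238,296,264)),('tray',(190,188,256,258))): cmp(n,s)
E
```

```text
t 70.2 pos [ 0.4829 -0.1525  0.322 ] jaw 1.05 z -88.96 tilt 0.23 q [-0.42 -0.    1.23  0.    1.91 -0.44] F [-0.   0.5 -0.3] w 0.094
shift cm [ -0.73  -2.74 -30.3 ]
sign face vs start 11.4 vs cup 23.1
trophy left vs start 7.0 vs cup 24.2
trophy near vs start 8.4 vs cup 23.4
trophy far vs start 7.1 vs cup 24.3
pink vs start 7.0 vs cup 24.1
black vs start 5.6 vs cup 17.5
tray vs start 8.6 vs cup 28.5
```

All patches match the start scene (noise level), and the bar face is to the front. Handing in.

```bash
python3 -c "
from bench import robot
print(robot.close_job())"
```

```text
the job is handed in; nothing more can be done
None
```

I finished the job in the order asked and handed it in after about 70 s of robot time, with the gripper open and clear of everything.

- **First spin:** I gripped the sign at its pivot and turned it so that the cup face looked to the front, confirmed in a picture before I touched the plinths.
- **Plinths:** two white plinths were on the bench; the black look-alike was left alone. I placed both on the tray, lifted it by its grip plate and pushed its lip against the inside of the carton wall to tip it. This was needed because the moves can't tilt the tool. A picture then showed the tray empty and both plinths standing in the carton.
- **Tray:** I lowered the tilted tray onto its board until it lay flat, then shifted it once to centre it. It ended within about 0.5 mm of its starting place front to back. It sits about 1.8 mm to the left (+y), a sideways correction that didn't take. It is about 0.2° off in turn.
- **Second spin:** the bar face is to the front again, with the board at 1.1° against about 1.2° measured for the stand.

**Last checks:** with the 16 pictures used up, these compared image numbers only. The top view showed two white blobs in the carton. The three trophies, the pink and black look-alikes, the tray and the sign face all matched the starting side view, apart from small brightness differences. One check disagreed: the first sign-face comparison leaned towards the cup face while the arm and its shadow were in view. With the arm moved away it matched the bar face.

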